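Close the edge-dye tins and scan them into stock

TASK

Book the shoemaker's dye tins back into stock. First close every open tin on the bench with one of the rubber stoppers, pushed fully home; then pick up the barcode scanner and scan the tins that are there in the order red, yellow, green, blue, each time holding the window square to the tin's label, about 5 to 10 cm away and aimed at its centre, perfectly still for two seconds. Finally lay the scanner back flat in the middle of its pad, lengthwise, leaving the tins upright and closed and the shoe last, tape and screwdriver undisturbed.

Things in the scene. Friction and masses are not known exactly. Their poses are not given: they have to be found in the camera images.
- tin_red: red dye tin, free standing (0.6 kg; may be absent): square body 72 x 72 mm, 80 mm tall, with a round aluminium neck on top, outer diameter 48, bore 39 mm, 38 mm deep (rim 118 mm above the bench). Origin: centre of its underside, z up. A white barcode label, 54 mm wide and 36 mm tall, is on the body's +x face, facing the tin's +x.
- tin_red_label (a point): centre of the red tin's barcode label, 36 mm ahead of the tin's axis along its +x and 45 mm above its underside; same axes as the tin
- tin_yellow: yellow dye tin, free standing (0.6 kg; may be absent): square body 72 x 72 mm, 80 mm tall, with a round aluminium neck on top, outer diameter 48, bore 39 mm, 38 mm deep (rim 118 mm above the bench). Origin: centre of its underside, z up. A white barcode label, 54 mm wide and 36 mm tall, is on the body's +x face, facing the tin's +x.
- tin_yellow_label (a point): centre of the yellow tin's barcode label, 36 mm ahead of the tin's axis along its +x and 45 mm above its underside; same axes as the tin
- tin_green: green dye tin, free standing (0.6 kg; may be absent): square body 72 x 72 mm, 80 mm tall, with a round aluminium neck on top, outer diameter 48, bore 39 mm, 38 mm deep (rim 118 mm above the bench). Origin: centre of its underside, z up. A white barcode label, 54 mm wide and 36 mm tall, is on the body's +x face, facing the tin's +x.
- tin_green_label (a point): centre of the green tin's barcode label, 36 mm ahead of the tin's axis along its +x and 45 mm above its underside; same axes as the tin
- tin_blue: blue dye tin, free standing (0.6 kg; may be absent): square body 72 x 72 mm, 80 mm tall, with a round aluminium neck on top, outer diameter 48, bore 39 mm, 38 mm deep (rim 118 mm above the bench). Origin: centre of its underside, z up. A white barcode label, 54 mm wide and 36 mm tall, is on the body's +x face, facing the tin's +x.
- tin_blue_label (a point): centre of the blue tin's barcode label, 36 mm ahead of the tin's axis along its +x and 45 mm above its underside; same axes as the tin
- stopper0: tapered black rubber stopper (60 g), one of four alike, standing on its narrow end. Plug diameter 28 mm at the foot, 34 mm at 32 mm up; flange of diameter 48 mm from 32 to 38 mm up; orange grip knob of diameter 26 mm from 38 to 66 mm up. Origin: centre of the foot, z up. Fully home in a tin the flange lies on the rim, the origin 86 mm above the tin's underside.
- stopper1: tapered black rubber stopper (60 g), one of four alike, standing on its narrow end. Plug diameter 28 mm at the foot, 34 mm at 32 mm up; flange of diameter 48 mm from 32 to 38 mm up; orange grip knob of diameter 26 mm from 38 to 66 mm up. Origin: centre of the foot, z up. Fully home in a tin the flange lies on the rim, the origin 86 mm above the tin's underside.
- stopper2: tapered black rubber stopper (60 g), one of four alike, standing on its narrow end. Plug diameter 28 mm at the foot, 34 mm at 32 mm up; flange of diameter 48 mm from 32 to 38 mm up; orange grip knob of diameter 26 mm from 38 to 66 mm up. Origin: centre of the foot, z up. Fully home in a tin the flange lies on the rim, the origin 86 mm above the tin's underside.
- stopper3: tapered black rubber stopper (60 g), one of four alike, standing on its narrow end. Plug diameter 28 mm at the foot, 34 mm at 32 mm up; flange of diameter 48 mm from 32 to 38 mm up; orange grip knob of diameter 26 mm from 38 to 66 mm up. Origin: centre of the foot, z up. Fully home in a tin the flange lies on the rim, the origin 86 mm above the tin's underside.
- scanner: hand-held barcode scanner (180 g) lying flat: white handle 34 mm wide, 32 mm high from x = -32 to +78 mm, yellow head 50 mm wide, 34 mm high from x = -76 to -32 mm with a red window on its -x end. It reads along its own -x. Origin: underside, z up. Grip it across y at x = +10 mm, 17 mm up.
- scanner_nose (a point): centre of the scanner's window, at x = -77 mm, 17 mm up in the scanner's frame; same axes as the scanner; the beam leaves along -x
- pad: flat blue parking pad for the scanner with two white lines along it, 230 (x) x 130 (y) mm, 1 mm thin, fixed to the bench. Origin: its centre, at bench height; the scanner lies along its x, resting at bench height
- mat: square cork mat, 180 x 180 mm, 1 mm thin, fixed, on which the stoppers stand (at bench height). Origin: its centre
- last: bystander: green plastic shoe last, about 205 mm long along its y, 72 mm wide, 85 mm tall. Origin: underside, below the tall heel; the toe points along +y
- tape: bystander: roll of white tape lying flat, diameter 100 mm, 45 mm tall. Origin: centre of underside
- driver: bystander: red-handled screwdriver, 190 mm long, lying along its x. Origin: underside
Mind the look-alikes: they are no part of the job. Of the things that look like the tin_yellow, the largest one is meant.

How it is judged:
By the outcome, as a careful person would: the job done as asked, in the order asked, and still so for the second after the job is handed in, with the robot touching nothing.
Of tin_red, tin_yellow, tin_green, tin_blue only 3 to 4 are there at a start; the rules pass over those that are not, and their reading is None.
At some moment in a run one of tin_red, tin_yellow, tin_green, tin_blue, scanner may be knocked a few centimetres aside while the robot is not near it.
It also fails if it takes over 210 s, if anything falls off the work surface, if the arm or the gripper's body presses on something with over 40 N, if the wrist force passes 120 N, or if a joint passes its speed limit or range.

ROBOT

A 6-joint arm with a two-finger parallel gripper is mounted at the origin on the work surface. World frame = base frame: x ahead of the robot, y to its left, z up, the work surface at z = 0. Lengths are in mm, angles in degrees, forces in N, time in s.
With the tool pointing down it reaches from about 350 to 850 mm from the base axis. Payload 8.1 kg.
Tool frame: the origin (TCP) lies on the centre line of the jaws, within the pads' length; the fingertips stand 14 mm ahead of it and the grasp point (between the pads) lies 5 mm behind it; z points along the fingers, y is the line along which they close (so a half turn about z gives the same grasp; the last joint's range is limited). The gripper opens to 85 mm and grips with 20 to 120 N. Pads are 22 mm wide; open, the fingers measure 114 mm over their backs; the gripper's body (76 mm by 85 mm) begins 54 mm behind the grasp point. The pads swing forward as they close: fully open they stand 13 mm farther back than shut.
Start: joints at [-69.866, 7.471, 85.268, -0, 87.261, -4.893], TCP at [253.845, -543.662, 245.292] pointing down, gripper open.
Joint ranges: [-169.43, 169.43], [-51.17, 129.36], [1.28, 143.12], [-76.62, 256.62], [0, 156.53], [-152.29, 152.29]. Speed limits (degrees/s): [136.94, 136.94, 159.86, 180, 180, 180].

INTERFACE

Orientations are given as [roll, pitch, yaw] about the fixed x, y, z axes, in that order (R = Rz(yaw) Ry(pitch) Rx(roll)).
In Python, from bench import sense, snapshot, camera_info, hand_in gives the robot as it stands. The module is installed in compiled form; this text tells all that it offers.
- The arm moves only by the tool apply_moves, never from a script. Its argument "deltas" is a list of rows, each a list of 7 numbers: the shift along the tool's x, y, z scaled (see below), then the turn, a rotation vector about the tool's x, y, z scaled (see below), then the opening, from 0 (shut) to 1 (fully open). In form: [[dx, dy, dz, ax, ay, az, claw], ...]. A call has 1 to 8 rows; each row shifts and turns the commanded pose from where the row before left it, along the tool's axes as they then stand; what a row does not reach is not made up. The controller multiplies each number of a shift by 0.03 m and each number of a turn by 0.08 rad. A row lasts 1/8 s, in which the tool goes at most 62.5 mm and 10.7 degrees, less where a joint would pass 70% of its speed; a pose out of reach is approached as far as the arm can. A call with a number of a shift or a turn outside -1 to 1 is refused whole. A call with a gripper value outside its range is refused whole. The fingers move at their own pace and stop on an object; "grip_force" is the grip in N (left out, the last holds). Time passes only in rows, so rows that do not move let the fingers close. It gives the time, the measured TCP pose, the force, the opening and the grip force at its end, in the units of the state.
- sense(): the state, without advancing time (a new reading comes with each control period).
- snapshot(name): name is "scene" or "top" or "wrist"; returns the picture (384x512x3 uint8, red, green, blue); there is no depth.
- camera_info(name): a dict with "vertical_fov" (degrees; the focal length in pixels is half the picture's height over the tangent of half this angle, whatever the lens; pixels are square), "cx", "cy" (the principal point, pixels), "origin" and "rotation" of the camera in the world; the wrist camera has in their place "tool_from_camera" (4x4, takes a point from camera to tool coordinates, whose origin is the TCP and whose axes are the flange's). Camera axes: x right, y up, looking along -z (the intrinsics and any distortion apply to the point x, -y, -z); pixel columns grow to the right and rows downward; lengths in mm; the calibration is good to about 2 mm. A picture is of the moment at which its call begins: read the wrist's pose just before it. camera_info takes no time and is no camera call.
- hand_in(): hands the job in; it is judged then, once.
The state is a dict: "time": time; "joint_pos": joint angles; "qd": joint speeds; "joint_efforts": joint torques, N m; "tool_pos": TCP position; "tcp_rot": TCP orientation; "ft_force": force on the tool from outside, world axes, zero at the start; "wrist_torque": the same for the moment, N m; "finger_gap": finger opening in mm; "grip_force": force on a finger pad.
Only numpy, scipy, OpenCV 4.12 (cv2) and the standard library are available. Lean on these libraries where they do the work, as an engineer would, in place of code of your own. Each camera call takes 0.05 s, during which the arm holds its last target. There are 200 camera calls.

## Working session

There is one attempt and no reset: what is moved stays moved. The work goes in short steps, Python scripts to look and compute and a tool call to move; the robot and the scene stay as the last step left them, time stands still between calls to the robot, and variables do not carry over. Pictures are saved under pics/ and viewed, at most 14 in all, crops included, and the job is handed in when it is done.

Besides the shell and the picture viewer there is one more tool, called after ">>>" as name(argument=value, ...) on one line, values as JSON. apply_moves: Moves the arm, as the interface text tells. Its arguments: {"type":"object","properties":{"deltas":{"type":"array"},"grip_force":{"type":"number"}},"required":["deltas"]}

```bash
mkdir -p pics; python3 - <<'E'
from bench import *
import cv2
for n in ("scene","top","wrist"):
    cv2.imwrite(f"pics/{n}0.png",cv2.cvtColor(snapshot(n),cv2.COLOR_RGB2BGR)); print(n,camera_info(n))
s=sense();print({k:s[k] for k in ("time","tool_pos","tcp_rot","finger_gap","ft_force")})
E
```

```text
scene {'vertical_fov': 53.15082324740462, 'cx': 256.29331793375127, 'cy': 189.86592070226817, 'origin': array([1274.74532941, -203.18702224, 1095.97116145]), 'rotation': array([33.02488609, -0.80131615, 76.50093792])}
top {'vertical_fov': 51.071476569648475, 'cx': 258.00807945867825, 'cy': 194.90120984911863, 'origin': array([ 388.14118187,  -29.18853481, 1122.99202504]), 'rotation': array([ 11.57818692,   0.10223537, -85.1591091 ])}
wrist {'vertical_fov': 66.33777666529376, 'cx': 255.13777734413677, 'cy': 193.38820692533818, 'tool_from_camera': array([[-2.80732417e-03,  9.54975485e-01,  2.96671439e-01,
         7.45099248e+01],
       [ 9.99995985e-01,  2.79528999e-03,  4.64754835e-04,
         4.16324151e-01],
       [-3.85453229e-04,  2.96671553e-01, -9.54979498e-01,
        -1.28605473e+02],
       [ 0.00000000e+00,  0.00000000e+00,  0.00000000e+00,
         1.00000000e+00]])}
{'time': 0.15, 'tool_pos': array([ 253.68399214, -543.27676721,  244.47322553]), 'tcp_rot': array([-1.79916415e+02, -5.05644233e-03,  2.50248569e+01]), 'finger_gap': 85.56336160336086, 'ft_force': array([ 0.45648327, -0.11434028,  0.32179498])}
```

View pics/top0.png

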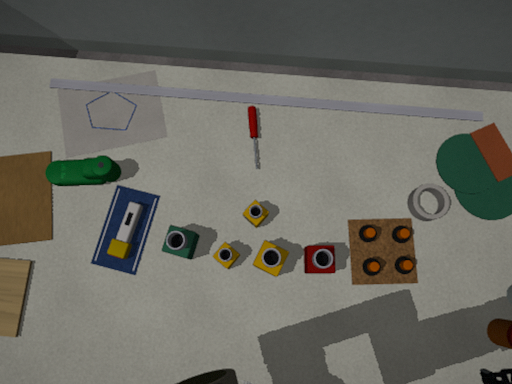

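View pics/scene0.png

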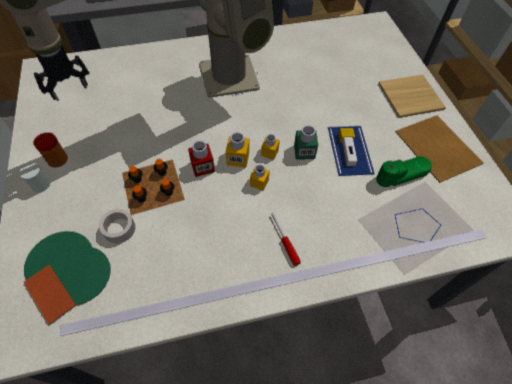

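The top view shows open tins in green (180,241), large yellow (270,257) and red (321,258). There is no blue tin. The small yellow look-alikes are at (256,212) and (226,254). The stoppers are at (370,233), (402,234), (374,266) and (406,265), and the scanner is at (126,229). In the scene view the labels face away from the robot, toward the camera.

Things that could be mistaken for the targets:
- **Yellow tin:** the three yellow tins listed above. The largest, at (270,257), is the one meant.
- **Red tin:** the red-brown cup (500,332) and the red card (492,152).
- **Green tin:** the green disc (478,190) and the shoe last (83,170).

```bash
cat > h.py <<'E'
import numpy as np, cv2
from scipy.spatial.transform import Rotation as Ro
from bench import *
def pose(s=None):
    s=s or sense(); return Ro.from_euler('xyz',s['tcp_rot'],degrees=True).as_matrix(),np.array(s['tool_pos'])
def cam(n):
    c=camera_info(n); f=192/np.tan(np.radians(c['vertical_fov']/2))
    if n=='wrist':
        R,t=pose(); T=c['tool_from_camera']; Rc=R@T[:3,:3]; o=R@T[:3,3]+t
    else: Rc=Ro.from_euler('xyz',c['rotation'],degrees=True).as_matrix(); o=c['origin']
    return f,c['cx'],c['cy'],Rc,o
def ray(C,p):
    f,cx,cy,R,o=C; d=R@np.array([(p[0]-cx)/f,-(p[1]-cy)/f,-1]); return o,d/np.linalg.norm(d)
def onz(C,p,z):
    o,d=ray(C,p); return o+d*(z-o[2])/d[2]
def proj(C,P):
    f,cx,cy,R,o=C; q=R.T@(np.array(P,float)-o); return np.array([cx-f*q[0]/q[2],cy+f*q[1]/q[2]])
def tri(C1,p1,C2,p2):
    (a,u),(b,v)=ray(C1,p1),ray(C2,p2); s=np.linalg.lstsq(np.c_[u,-v],b-a,rcond=None)[0]
    P,Q=a+s[0]*u,b+s[1]*v; return (P+Q)/2,np.linalg.norm(P-Q)
def shot(n,save=None):
    C=cam(n); im=snapshot(n)
    if save: cv2.imwrite(f'pics/{save}.png',cv2.cvtColor(im,cv2.COLOR_RGB2BGR))
    return C,im
HUE=dict(orange=(7,16),yellow=(19,32),green=(62,90),red=(172,5),blue=(105,125))
def mask(im,c,smin=130,vmin=50):
    h,s,v=cv2.split(cv2.cvtColor(im,cv2.COLOR_RGB2HSV)); a,b=HUE[c]
    m=((h>=a)&(h<=b)) if a<=b else ((h>=a)|(h<=b))
    return (m&(s>=smin)&(v>=vmin)).astype(np.uint8)
def blobs(im,c,amin=25,**k):
    n,l,st,ce=cv2.connectedComponentsWithStats(mask(im,c,**k))
    return sorted([(int(st[i,4]),*np.round(ce[i],1),*map(int,st[i,:4])) for i in range(1,n) if st[i,4]>=amin],reverse=True)
E
python3 - <<'E'
from h import *
Ct,t=shot('top');Cs,s=shot('scene')
for c in HUE:
    for n,i in(('top',t),('scene',s)): print(c,n,[tuple(map(float,b)) for b in blobs(i,c)][:9])
for n,p in dict(g=(180,241),y=(270,257),r=(321,258),sy1=(256,212),sy2=(226,254)).items(): print(n,onz(Ct,p,100).round())
for n,p in dict(st=(370,233),sc=(126,229),drv=(256,140),tape=(430,202),last=(83,170)).items(): print(n,onz(Ct,p,30).round())
H=np.hstack([cv2.resize(t[180:300,130:420],None,fx=2.7,fy=2.7,interpolation=2)]);S=cv2.resize(s[115:215,115:385],(783,290),interpolation=2)
cv2.imwrite('pics/crop1.png',cv2.cvtColor(np.vstack([H,S]) if H.shape[1]==S.shape[1] else np.vstack([cv2.resize(H,(783,310)),S]),cv2.COLOR_RGB2BGR))
E
```

```text
orange top [(3151.0, 382.0, 251.5, 349.0, 219.0, 68.0, 65.0), (1350.0, 494.0, 150.9, 471.0, 123.0, 41.0, 59.0), (107.0, 373.2, 266.3, 367.0, 261.0, 13.0, 11.0), (106.0, 369.3, 232.5, 363.0, 227.0, 13.0, 11.0), (84.0, 497.0, 338.9, 488.0, 333.0, 20.0, 13.0)]
orange scene [(1750.0, 151.7, 187.5, 123.0, 161.0, 60.0, 53.0), (1586.0, 49.0, 293.9, 24.0, 265.0, 51.0, 59.0), (1015.0, 10.0, 56.2, 0.0, 6.0, 33.0, 94.0), (561.0, 470.7, 77.6, 449.0, 56.0, 45.0, 44.0), (370.0, 55.0, 155.9, 40.0, 141.0, 27.0, 26.0), (190.0, 455.7, 164.0, 441.0, 151.0, 29.0, 27.0), (132.0, 418.9, 131.1, 404.0, 120.0, 26.0, 23.0), (123.0, 339.8, 5.4, 327.0, 0.0, 28.0, 13.0), (74.0, 437.8, 163.1, 428.0, 156.0, 19.0, 15.0)]
yellow top [(451.0, 270.3, 258.6, 253.0, 241.0, 36.0, 35.0), (293.0, 117.8, 248.2, 107.0, 239.0, 22.0, 20.0), (240.0, 255.7, 214.7, 243.0, 200.0, 26.0, 28.0), (236.0, 226.9, 255.6, 213.0, 242.0, 27.0, 27.0)]
yellow scene [(367.0, 237.7, 153.1, 226.0, 137.0, 23.0, 30.0), (254.0, 259.0, 179.9, 250.0, 169.0, 19.0, 21.0), (233.0, 269.6, 149.5, 261.0, 139.0, 18.0, 20.0), (147.0, 346.0, 133.0, 339.0, 128
[... 322 characters left out ...]
0, 26.0), (50.0, 312.0, 142.8, 305.0, 136.0, 12.0, 10.0)]
red top [(455.0, 317.7, 258.9, 304.0, 245.0, 31.0, 28.0), (239.0, 252.4, 121.3, 248.0, 106.0, 10.0, 32.0)]
red scene [(298.0, 201.3, 161.2, 189.0, 144.0, 25.0, 32.0), (294.0, 44.4, 141.4, 34.0, 133.0, 23.0, 18.0), (226.0, 290.5, 250.9, 282.0, 237.0, 18.0, 29.0)]
blue top [(1874.0, 123.6, 228.6, 92.0, 186.0, 67.0, 88.0)]
blue scene [(551.0, 355.2, 158.3, 336.0, 127.0, 35.0, 48.0), (61.0, 335.1, 133.0, 332.0, 128.0, 7.0, 15.0)]
g [461. 178. 100.]
y [440. -53. 100.]
r [ 449. -181.  100.]
sy1 [552.  -8. 100.]
sy2 [438.  58. 100.]
st [ 531. -321.   30.]
sc [486. 343.  30.]
drv [770.  11.  30.]
tape [ 631. -484.   30.]
last [641. 488.  30.]
```

View pics/crop1.png

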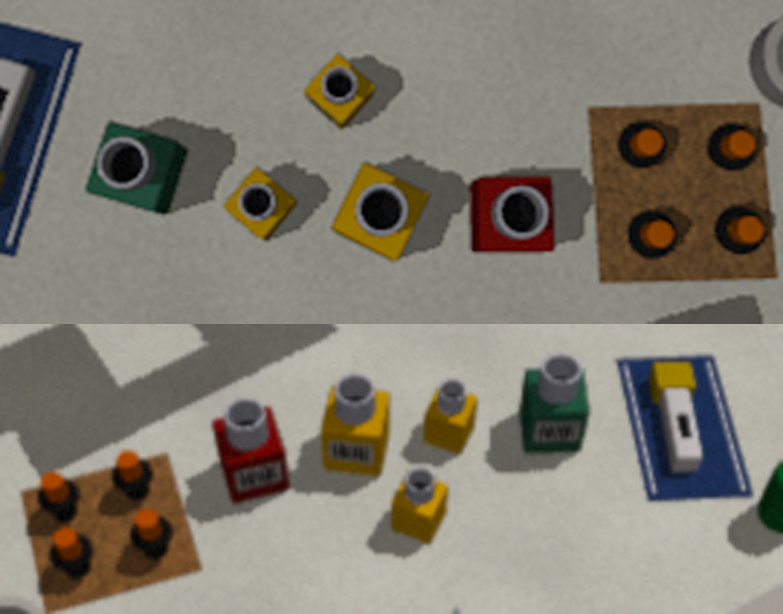

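The crop confirms the choice: all three full-size tins are open and their labels face +x-ish. The large yellow tin is at crop (380,210), and the two small yellow ones have no label. I'll move over the mat first.

>>> apply_moves(deltas=[[0.955,-0.21,0,0,0,0,0.6],[0.955,-0.21,0,0,0,0,0.6],[0.955,-0.21,0,0,0,0,0.6],[0.955,-0.21,0,0,0,0,0.6],[0.955,-0.21,0,0,0,0,0.6],[0.955,-0.21,0,0,0,0,0.6],[0.955,-0.21,0,0,0,0,0.6],[0.955,-0.21,0,0,0,0,0.6]])

```text
time: 1.25
tool_pos: [440.9, -400.3, 245.1]
tcp_rot: [-180.0, 0.0, 25.0]
ft_force: [0.6, -0.6, -0.7]
finger_gap: 51.4
grip_force: 0.0
```

>>> apply_moves(deltas=[[0.955,-0.21,0,0,0,0,0.6],[0.955,-0.21,0,0,0,0,0.6],[0,0,0,0,0,0.91,0.6],[0,0,0,0,0,0.91,0.6],[0,0,0,0,0,0.91,0.6],[0,0,0,0,0,0.91,0.6],[0,0,0,0,0,0.91,0.6],[0,0,0,0,0,0.91,0.6]])

```text
time: 2.25
tool_pos: [486.7, -365.3, 245.1]
tcp_rot: [-180.0, 0.0, -0.1]
ft_force: [-0.6, 0.2, 0.2]
finger_gap: 51.2
grip_force: 0.0
```

```bash
python3 - <<'E'
from h import *
s=sense();print(s['time'],s['tool_pos'],s['tcp_rot'],s['finger_gap'])
C,w=shot('wrist','w1');Ct,t=shot('top','t1')
hsv=cv2.cvtColor(w,cv2.COLOR_RGB2HSV)
print(blobs(w,'orange',40,smin=225),blobs(t,'orange',25,smin=225))
E
```

```text
2.25 [ 486.72274798 -365.26808357  245.09057292] [-1.79983643e+02  1.59277620e-02 -1.35791829e-01] 51.197069219658765
[] [(104, np.float64(373.2), np.float64(266.3), 367, 261, 13, 11), (102, np.float64(369.3), np.float64(232.5), 363, 227, 13, 11), (37, np.float64(404.5), np.float64(230.5), 398, 228, 12, 7)]
```

View pics/w1.png

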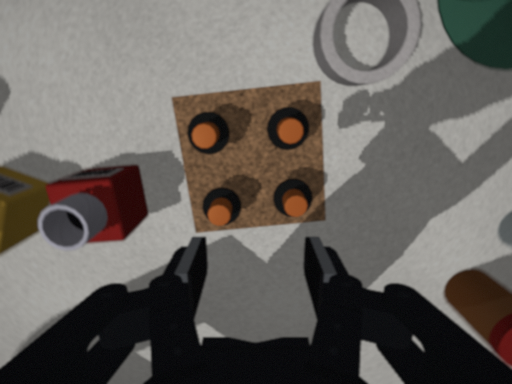

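The wrist view shows the knobs at (204,135), (291,130), (219,212) and (295,203). The red tin's neck is at (75,220).

```bash
python3 - <<'E'
from h import *
C,w=shot('wrist');Ct,t=shot('top');Cs,s=shot('scene')
for n,p in dict(a=(204,135),b=(291,130),c=(219,212),d=(295,203)).items():
    h=cv2.cvtColor(w,cv2.COLOR_RGB2HSV)[p[1],p[0]]
    m=cv2.inRange(cv2.cvtColor(w,cv2.COLOR_RGB2HSV),(4,150,125),(16,255,255))
    nn,l,st,ce=cv2.connectedComponentsWithStats(m); i=l[p[1],p[0]]
    cw=ce[i] if i else None
    print(n,h,st[i],np.round(cw,1), onz(C,cw,66).round(1))
    m=cv2.inRange(cv2.cvtColor(t,cv2.COLOR_RGB2HSV),(4,190,90),(16,255,255)); q=proj(Ct,onz(C,cw,66))
    nn,l,st,ce=cv2.connectedComponentsWithStats(m)
    j=1+np.argmin(np.linalg.norm(ce[1:]-q,axis=1)); print('  top',q.round(1),ce[j].round(1),st[j,4],*[v.round(1) for v in tri(C,cw,Ct,ce[j])])
E
```

```text
a [ 12 181 161] [192 125  23  23 427] [203.2 136. ] [ 528.3 -312.5   66. ]
  top [370.4 232.4] [369.9 232.1] 73 [ 528.6 -311.9   64.1] 1.2
b [ 12 187 153] [278 119  24  24 440] [289.8 130.4] [ 533.6 -401.9   66. ]
  top [404.5 233.2] [405.2 230.8] 32 [ 536.4 -398.7   83.3] 3.5
c [ 11 184 157] [208 206  22  20 342] [218.5 215.3] [ 440.3 -324.7   66. ]
  top [374.2 266.6] [373.8 266.2] 79 [ 440.7 -324.3   65.8] 1.3
d [ 11 190 152] [285 196  22  21 353] [295.6 205.7] [ 451.5 -410.9   66. ]
  top [407.6 265.1] [373.8 266.2] 79 [ 434.4 -386.9  -23.6] 77.3
```

>>> apply_moves(deltas=[[0.7,-0.89,0.95,0,0,0,0.6],[0.69,-0.88,0.95,0,0,0,0.6],[0,0,0.9,0,0,0,0.6],[0,0,0.9,0,0,0,0.6],[0,0,0.9,0,0,0,0.6],[0,0,0.9,0,0,0,0.6],[0,0,0.77,0,0,0,0.6],[0,0,0,0,0,0,0.6]])

```text
time: 3.5
tool_pos: [526.9, -311.1, 54.8]
tcp_rot: [-179.8, 0.2, 0.1]
ft_force: [-0.6, 0.8, 0.2]
finger_gap: 51.2
grip_force: 0.0
```

>>> apply_moves(deltas=[[0,0,0,0,0,0,0.1],[0,0,0,0,0,0,0.1],[0,0,0,0,0,0,0.1],[0,0,0,0,0,0,0.1],[0,0,0,0,0,0,0.1]], grip_force=40)

```text
time: 4.12
tool_pos: [529.5, -312.9, 58.8]
tcp_rot: [179.9, -0.1, 0.0]
ft_force: [-1.1, -0.2, 5.3]
finger_gap: 24.7
grip_force: 39.7
```

>>> apply_moves(deltas=[[0,0,-0.4,0,0,0,0.1],[0,0,-0.97,0,0,0,0.1],[0,0,-0.98,0,0,0,0.1],[0,0,-0.98,0,0,0,0.1],[0,0,-0.98,0,0,0,0.1],[0,0,-0.98,0,0,0,0.1],[0,0,-0.98,0,0,0,0.1],[-0.5,-0.55,0,0,0,0,0.1]])

```text
time: 5.12
tool_pos: [514.8, -297.1, 249.4]
tcp_rot: [179.8, -0.3, -0.0]
ft_force: [0.3, 0.6, -1.1]
finger_gap: 24.7
grip_force: 39.3
```

>>> apply_moves(deltas=[[-0.8,-0.88,0,0,0,0,0.1],[-0.8,-0.88,0,0,0,0,0.1],[-0.8,-0.88,0,0,0,0,0.1],[-0.8,-0.88,0,0,0,0,0.1],[-0.25,-0.3,0,0,0,0,0.1],[0,0,0,0,0,0,0.1],[0,0,0,0,0,0,0.1]])

```text
time: 6.0
tool_pos: [410.6, -181.8, 245.6]
tcp_rot: [180.0, -0.0, -0.0]
ft_force: [0.1, 0.2, -0.4]
finger_gap: 24.8
grip_force: 39.3
```

```bash
python3 - <<'E'
from h import *
P=[sense()['tool_pos']]
C,w=shot('wrist','w2')
for _ in range(2): snapshot('wrist');P.append(sense()['tool_pos'])
print(np.round(P,1),sense()['finger_gap'])
E
```

```text
[[ 410.6 -181.8  245.6]
 [ 410.4 -181.8  245.3]
 [ 410.3 -181.7  245.2]] 24.667134497643545
```

View pics/w2.png

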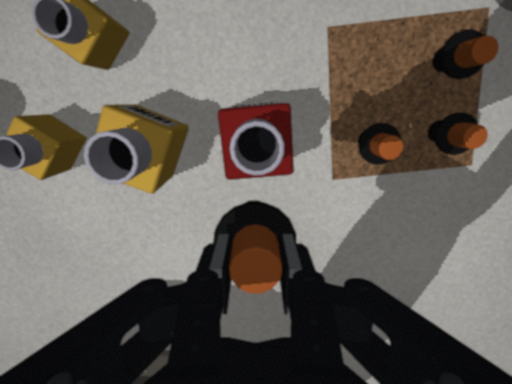

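```bash
cat >> h.py <<'E'
def rim(C,im,xy,z=118,rmm=24,win=2.2,up=4):
    """Hough circle of the rim near xy -> pixel centre, radius in mm"""
    f,cx,cy,R,o=C; q=proj(C,[*xy,z]); d=-(R.T@(np.array([*xy,z])-o))[2]; r=rmm*f/d; k=int(win*r)
    x0,y0=max(0,int(q[0])-k),max(0,int(q[1])-k); c=im[y0:int(q[1])+k,x0:int(q[0])+k]
    g=cv2.GaussianBlur(cv2.resize(cv2.cvtColor(c,cv2.COLOR_RGB2GRAY),None,fx=up,fy=up,interpolation=cv2.INTER_CUBIC),(5,5),0)
    h=cv2.HoughCircles(g,cv2.HOUGH_GRADIENT_ALT,1,5,param1=200,param2=0.6,minRadius=int(.75*r*up),maxRadius=int(1.12*r*up))
    if h is None: return []
    return [((a+.5)/up-.5+x0,(b+.5)/up-.5+y0,rr/up*d/f) for a,b,rr in h[0][:4]]
E
python3 - <<'E'
from h import *
C,w=shot('wrist');Ct,t=shot('top')
for n,xy in dict(red=(449,-181),yel=(440,-53)).items():
  a=rim(C,w,xy);b=rim(Ct,t,xy)
  for u in a: print(n,np.round(u,1),onz(C,u,118).round(1),[np.round(tri(C,u,Ct,v)[0],1).tolist() for v in b])
  print(np.round(b,1).tolist())
E
```

```text
red [257.9 148.4  23.9] [ 446.7 -185.   118. ] [[447.1, -182.1, 107.9]]
red [255.9 147.6  19.2] [ 447.3 -183.2  118. ] [[447.5, -181.1, 109.0]]
[[320.6, 257.6, 21.9]]
yel [110.9 157.4  19.9] [439.2 -55.9 118. ] [[439.1, -55.1, 116.7], [439.1, -55.1, 116.7]]
[[270.9, 257.1, 18.6], [270.9, 257.1, 23.7]]
```

>>> apply_moves(deltas=[[0.61,0.04,0,0,0,0,0.1],[0.61,0.043,0,0,0,0,0.1],[0,0,0.61,0,0,0,0.1],[0,0,0.61,0,0,0,0.1],[0,0,0.61,0,0,0,0.1],[0,0,0.61,0,0,0,0.1],[0,0,0,0,0,0,0.1]])

```text
time: 7.12
tool_pos: [445.2, -183.0, 169.8]
tcp_rot: [-179.9, 0.2, -0.0]
ft_force: [-0.8, -0.4, -0.4]
finger_gap: 24.3
grip_force: 39.4
```

>>> apply_moves(deltas=[[0,0,0.2,0,0,0,0.1],[0,0,0.2,0,0,0,0.1],[0,0,0.2,0,0,0,0.1],[0,0,0,0,0,0,0.1]])

```text
time: 7.62
tool_pos: [446.3, -183.5, 153.5]
tcp_rot: [-180.0, 0.0, 0.0]
ft_force: [-0.3, -0.8, -1.7]
finger_gap: 24.6
grip_force: 39.4
```

>>> apply_moves(deltas=[[0,0,0.12,0,0,0,0.1],[0,0,0.12,0,0,0,0.1],[0,0,0.1,0,0,0,0.1],[0,0,0,0,0,0,0.1]])

```text
time: 8.12
tool_pos: [447.2, -184.0, 144.9]
tcp_rot: [180.0, -0.1, 0.0]
ft_force: [-1.1, 1.6, 6.2]
finger_gap: 24.0
grip_force: 39.8
```

```bash
python3 - <<'E'
from h import *
for _ in range(3): shot('wrist');s=sense();print(s['tool_pos'].round(1),s['ft_force'].round(1))
E
```

```text
[ 447.2 -184.   144.9] [-1.4  1.5  6.4]
[ 447.2 -184.   144.9] [-2.   0.7  6.4]
[ 447.1 -184.   144.9] [-2.2  1.3  5.1]
```

>>> apply_moves(deltas=[[0,0,0.15,0,0,0,0.1],[0,0,0.15,0,0,0,0.1],[0,0,0,0,0,0,0.1]])

```text
time: 8.65
tool_pos: [450.6, -184.8, 142.3]
tcp_rot: [179.8, -0.5, 0.0]
ft_force: [-10.6, 10.6, 45.3]
finger_gap: 24.7
grip_force: 47.3
```

>>> apply_moves(deltas=[[0,0,-0.3,0,0,0,0.1],[0,0,0,0,0,0,0.1],[0,0,0,0,0,0,0.5],[0,0,0,0,0,0,0.5],[0,0,0,0,0,0,0.6],[0,0,-0.6,0,0,0,0.6],[0,0,-0.9,0,0,0,0.6],[0,0,-0.9,0,0,0,0.6]])

```text
time: 9.65
tool_pos: [446.7, -183.7, 218.0]
tcp_rot: [180.0, -0.0, -0.0]
ft_force: [0.0, 0.1, 0.3]
finger_gap: 50.7
grip_force: 0.0
```

>>> apply_moves(deltas=[[-0.6,0,-0.7,0,0,0,0.6],[-0.6,0,-0.3,0,0,0,0.6],[0,0,0,0,0,0,0.6],[0,0,0,0,0,0,0.6]])

```text
time: 10.15
tool_pos: [411.0, -183.7, 246.2]
tcp_rot: [180.0, -0.0, -0.0]
ft_force: [0.4, -0.1, 0.1]
finger_gap: 51.2
grip_force: 0.0
```

```bash
python3 - <<'E'
from h import *
s=sense();print(s['time'],s['tool_pos'],s['tcp_rot'],s['ft_force'])
C,w=shot('wrist');Ct,t=shot('top');Cs,sc=shot('scene')
A=cv2.resize(w[40:240,120:390],(540,400));B=cv2.resize(sc[125:195,160:260],(250,175),interpolation=2);D=cv2.resize(t[225:295,290:390],(250,175),interpolation=2)
cv2.imwrite('pics/c2.png',cv2.cvtColor(np.hstack([A,np.vstack([B,D,np.zeros((50,250,3),np.uint8)])]),cv2.COLOR_RGB2BGR))
def top(im,C,q,lo):
    n,l,st,ce=cv2.connectedComponentsWithStats(cv2.inRange(cv2.cvtColor(im,cv2.COLOR_RGB2HSV),lo,(16,255,255)))
    j=1+np.argmin(np.linalg.norm(ce[1:]-q,axis=1)+200*(st[1:,4]<15)); return ce[j],st[j]
for z in (152,):
  P=[447,-184,z]
  r=[(c,*top(i,c,proj(c,P),lo)) for i,c,lo in((w,C,(4,150,125)),(t,Ct,(4,190,90)),(sc,Cs,(4,190,90)))]
  for c,p,st in r: print(p.round(1),st,proj(c,P).round(1))
  print(tri(C,r[0][1],Ct,r[1][1]))
E
```

```text
10.15 [ 410.95144403 -183.72070534  246.22768398] [ 1.79984552e+02 -4.27320680e-02 -1.39211735e-02] [ 0.42768526 -0.07279733  0.07794144]
[254.4 157.1] [240 142  30  31 738] [254.3 155.4]
[321.9 256.2] [320 253   5   8  22] [325.4 257.8]
[197.7 139.4] [195 137   7   6  34] [197.7 138.2]
(array([ 447.7374304 , -180.09035977,  148.79770631]), np.float64(9.513800230637665))
```

View pics/c2.png

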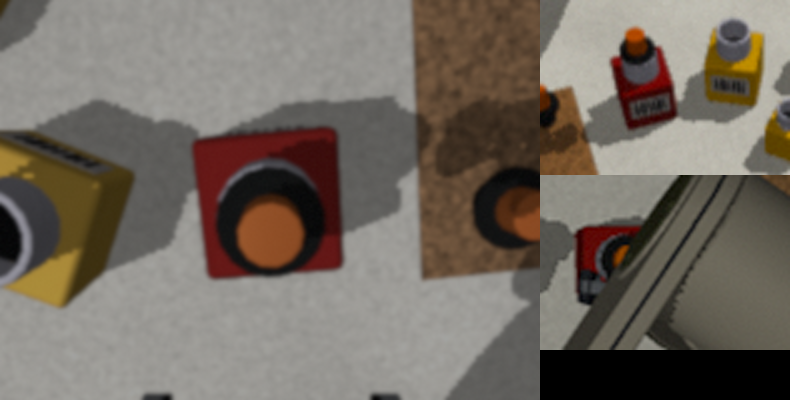

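Red tin: the wrist crop (270,235) shows the orange knob centred and the flange on the neck. The tool heights agree, since 144.9 − 58.8 gives the foot at 86 mm, so the stopper is home. Next stopper: c.

>>> apply_moves(deltas=[[0.2,0.94,0,0,0,0,0.6],[0.2,0.94,0,0,0,0,0.6],[0.2,0.94,0,0,0,0,0.6],[0.2,0.94,0.5,0,0,0,0.6],[0.18,0.93,0.8,0,0,0,0.6],[0,0,0.9,0,0,0,0.6],[0,0,0.9,0,0,0,0.6],[0,0,0.9,0,0,0,0.6]])

```text
time: 11.3
tool_pos: [439.9, -324.1, 124.2]
tcp_rot: [-179.9, 0.1, 0.0]
ft_force: [0.1, -0.2, 1.2]
finger_gap: 51.2
grip_force: 0.0
```

>>> apply_moves(deltas=[[0,0,0.9,0,0,0,0.6],[0,0,0.9,0,0,0,0.6],[0,0,0.43,0,0,0,0.6],[0,0,0,0,0,0,0.6],[0,0,0,0,0,0,0.1],[0,0,0,0,0,0,0.1],[0,0,0,0,0,0,0.1],[0,0,0,0,0,0,0.1]], grip_force=40)

```text
time: 12.3
tool_pos: [440.9, -325.1, 60.5]
tcp_rot: [179.9, -0.1, -0.0]
ft_force: [0.4, 1.1, 6.0]
finger_gap: 24.7
grip_force: 39.5
```

>>> apply_moves(deltas=[[0,0,0,0,0,0,0.1],[0,0,-0.5,0,0,0,0.1],[0,0,-0.95,0,0,0,0.1],[0,0,-0.95,0,0,0,0.1],[0,0,-0.95,0,0,0,0.1],[0,0,-0.95,0,0,0,0.1],[0,0,-0.95,0,0,0,0.1],[0,0,-0.95,0,0,0,0.1]])

```text
time: 13.3
tool_pos: [439.8, -324.2, 246.9]
tcp_rot: [180.0, -0.0, 0.0]
ft_force: [0.0, -0.1, -0.3]
finger_gap: 24.4
grip_force: 39.3
```

>>> apply_moves(deltas=[[-0.14,-0.9,0,0,0,0,0.1],[-0.14,-0.9,0,0,0,0,0.1],[-0.14,-0.9,0,0,0,0,0.1],[-0.14,-0.9,0,0,0,0,0.1],[-0.14,-0.9,0,0,0,0,0.1],[-0.14,-0.9,0,0,0,0,0.1],[-0.14,-0.9,0,0,0,0,0.1],[-0.14,-0.9,0,0,0,0,0.1]])

```text
time: 14.3
tool_pos: [406.1, -107.5, 245.9]
tcp_rot: [180.0, -0.0, -0.0]
ft_force: [0.3, -0.4, -0.5]
finger_gap: 24.5
grip_force: 39.3
```

>>> apply_moves(deltas=[[-0.11,-0.9,0,0,0,0,0.1],[-0.1,-0.86,0,0,0,0,0.1],[0,0,0,0,0,0,0.1],[0,0,0,0,0,0,0.1]])

```text
time: 14.8
tool_pos: [400.2, -55.9, 245.6]
tcp_rot: [180.0, -0.0, 0.0]
ft_force: [1.1, 0.7, 0.1]
finger_gap: 24.3
grip_force: 39.3
```

```bash
python3 - <<'E'
from h import *
s=sense();print(s['time'],s['tool_pos'],s['tcp_rot'])
C,w=shot('wrist','w3')
for r in (24,19.5):
  for u in rim(C,w,(439,-55.5),rmm=r): print(np.round(u,1),onz(C,u,118).round(1))
E
```

```text
14.8 [400.17219489 -55.89313763 245.56692127] [ 1.79964876e+02 -4.66661274e-02  2.21303469e-02]
[252.9 144.9  19.2] [439.7 -54.9 118. ]
```

View pics/w3.png

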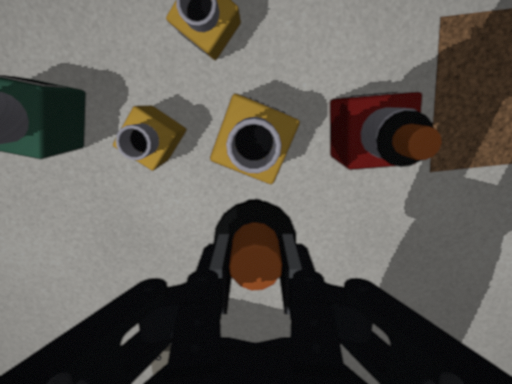

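The wrist view shows the yellow rim at (253,145), straight ahead of the held stopper. I'll insert it.

>>> apply_moves(deltas=[[0.65,-0.02,0,0,0,0,0.1],[0.65,0,0.1,0,0,0,0.1],[0,0,0.7,0,0,0,0.1],[0,0,0.7,0,0,0,0.1],[0,0,0.6,0,0,0,0.1],[0,0,0.4,0,0,0,0.1],[0,0,0.2,0,0,0,0.1],[0,0,0.2,0,0,0,0.1]])

```text
time: 15.85
tool_pos: [439.5, -55.1, 158.2]
tcp_rot: [180.0, -0.0, -0.0]
ft_force: [0.1, 0.5, -0.0]
finger_gap: 24.4
grip_force: 39.3
```

>>> apply_moves(deltas=[[0,0,0.15,0,0,0,0.1],[0,0,0.15,0,0,0,0.1],[0,0,0.1,0,0,0,0.1],[0,0,0.1,0,0,0,0.1],[0,0,0,0,0,0,0.1]])

```text
time: 16.48
tool_pos: [441.1, -55.5, 146.7]
tcp_rot: [179.9, -0.3, 0.0]
ft_force: [-7.4, 1.2, 23.3]
finger_gap: 24.3
grip_force: 41.4
```

>>> apply_moves(deltas=[[0,0,-0.15,0,0,0,0.1],[0,0,0,0,0,0,0.5],[0,0,0,0,0,0,0.6],[0,0,0,0,0,0,0.6],[0,0,-0.6,0,0,0,0.6],[0,0,-0.9,0,0,0,0.6],[0,0,-0.9,0,0,0,0.6],[-0.9,0,-0.9,0,0,0,0.6]])

```text
time: 17.48
tool_pos: [412.6, -55.0, 248.7]
tcp_rot: [180.0, -0.1, 0.0]
ft_force: [-0.5, 0.4, 0.8]
finger_gap: 51.1
grip_force: 0.0
```

```bash
python3 - <<'E'
from h import *
s=sense();print(s['time'],s['tool_pos'],s['tcp_rot'])
C,w=shot('wrist','w4')
n,l,st,ce=cv2.connectedComponentsWithStats(cv2.inRange(cv2.cvtColor(w,cv2.COLOR_RGB2HSV),(4,150,125),(16,255,255)))
q=proj(C,[439.4,-55.2,152])
for i in range(1,n):
  if st[i,4]>60: print(q,ce[i],st[i],onz(C,ce[i],152))
E
```

```text
17.475 [412.55219615 -55.02289714 248.72434223] [ 1.79986584e+02 -6.24157020e-02  2.19384930e-02]
[254.24790189 166.6074677 ] [253.43146067 170.96853933] [240 161  28  21 445] [435.91781264 -54.54778132 152.        ]
```

>>> apply_moves(deltas=[[0,0.97,0,0,0,0,0.6],[0,0.98,0,0,0,0,0.6],[0,0.98,0,0,0,0,0.6],[0,0.98,0,0,0,0,0.6],[0,0.98,0,0,0,0,0.6],[0,0.98,0,0,0,0,0.6],[0,0.98,0,0,0,0,0.6],[0,0.98,0,0,0,0,0.6]])

```text
time: 18.52
tool_pos: [412.2, -291.0, 247.9]
tcp_rot: [180.0, -0.1, -0.0]
ft_force: [-0.3, 0.2, 0.5]
finger_gap: 50.9
grip_force: 0.0
```

>>> apply_moves(deltas=[[0,0.98,0,0,0,0,0.6],[0,0.98,0,0,0,0,0.6],[0,0.98,0,0,0,0,0.6],[0,0.98,0,0,0,0,0.6],[0,0,0,0,0,0,0.6],[0,0,0,0,0,0,0.6]])

```text
time: 19.27
tool_pos: [412.2, -407.1, 247.1]
tcp_rot: [-180.0, -0.0, -0.0]
ft_force: [-0.9, -0.1, 0.0]
finger_gap: 51.4
grip_force: 0.0
```

```bash
python3 - <<'E'
from h import *
s=sense();print(s['time'],s['tool_pos'],s['tcp_rot'])
C,w=shot('wrist','w5');Cs,sc=shot('scene');Ct,t=shot('top','t5')
n,l,st,ce=cv2.connectedComponentsWithStats(cv2.inRange(cv2.cvtColor(w,cv2.COLOR_RGB2HSV),(4,150,125),(16,255,255)))
for i in range(1,n):
  if st[i,4]>60: print(ce[i],st[i],onz(C,ce[i],66))
for n,xy in dict(green=(461,178),).items():
  b=rim(Ct,t,xy); print(np.round(b,1).tolist(),[onz(Ct,v,118).round(1) for v in b])
E
```

```text
19.275 [ 412.20077424 -407.10913646  247.08679902] [-1.79992225e+02 -1.69216667e-02 -7.99564079e-03]
[248.92720307  51.75287356] [237  39  25  27 522] [ 533.32264566 -402.28109973   66.        ]
[257.97560976 137.77317073] [247 127  23  23 410] [ 451.60875935 -410.96299704   66.        ]
[[175.4, 239.4, 23.9], [178.6, 241.9, 21.4], [175.4, 239.4, 19.3]] [array([462.9, 186. , 118. ]), array([457.4, 177.1, 118. ]), array([462.9, 186. , 118. ])]
```

>>> apply_moves(deltas=[[0.66,0.07,0.5,0,0,0,0.6],[0.653,0.06,0.8,0,0,0,0.6],[0,0,0.9,0,0,0,0.6],[0,0,0.9,0,0,0,0.6],[0,0,0.9,0,0,0,0.6],[0,0,0.9,0,0,0,0.6],[0,0,0.9,0,0,0,0.6],[0,0,0.43,0,0,0,0.6]])

```text
time: 20.42
tool_pos: [451.0, -409.9, 58.0]
tcp_rot: [-179.9, 0.1, 0.0]
ft_force: [0.1, 0.0, -0.2]
finger_gap: 51.3
grip_force: 0.0
```

>>> apply_moves(deltas=[[0,0,0,0,0,0,0.6],[0,0,0,0,0,0,0.1],[0,0,0,0,0,0,0.1],[0,0,0,0,0,0,0.1],[0,0,0,0,0,0,0.1],[0,0,0,0,0,0,0.1]], grip_force=40)

```text
time: 21.18
tool_pos: [452.3, -412.1, 61.3]
tcp_rot: [179.9, -0.1, -0.0]
ft_force: [0.1, 1.4, 5.5]
finger_gap: 24.4
grip_force: 39.3
```

>>> apply_moves(deltas=[[0,0,-0.5,0,0,0,0.1],[0,0,-0.95,0,0,0,0.1],[0,0,-0.95,0,0,0,0.1],[0,0,-0.95,0,0,0,0.1],[0,0,-0.95,0,0,0,0.1],[0,0,-0.95,0,0,0,0.1],[0,0,-0.95,0,0,0,0.1],[-0.3,-0.5,0,0,0,0,0.1]])

```text
time: 22.18
tool_pos: [443.5, -398.0, 250.2]
tcp_rot: [179.7, -0.3, -0.0]
ft_force: [0.1, 0.8, -0.9]
finger_gap: 24.6
grip_force: 39.3
```

>>> apply_moves(deltas=[[-0.1,-0.97,0,0,0,0,0.1],[-0.1,-0.97,0,0,0,0,0.1],[-0.1,-0.97,0,0,0,0,0.1],[-0.1,-0.97,0,0,0,0,0.1],[-0.1,-0.97,0,0,0,0,0.1],[-0.1,-0.97,0,0,0,0,0.1],[-0.1,-0.97,0,0,0,0,0.1],[0,-0.97,0,0,0,0,0.1]])

```text
time: 23.18
tool_pos: [421.2, -162.8, 246.6]
tcp_rot: [180.0, -0.1, -0.0]
ft_force: [0.2, 0.5, -1.4]
finger_gap: 24.6
grip_force: 39.3
```

>>> apply_moves(deltas=[[0,-0.97,0,0,0,0,0.1],[0,-0.97,0,0,0,0,0.1],[0,-0.97,0,0,0,0,0.1],[0,-0.97,0,0,0,0,0.1],[0,-0.97,0,0,0,0,0.1],[0,-0.97,0,0,0,0,0.1],[0,-0.97,0,0,0,0,0.1],[0,-0.97,0,0,0,0,0.1]])

```text
time: 24.18
tool_pos: [421.4, 70.1, 246.6]
tcp_rot: [180.0, -0.1, -0.0]
ft_force: [-0.3, -0.4, -0.9]
finger_gap: 24.3
grip_force: 39.3
```

>>> apply_moves(deltas=[[0,-0.97,0,0,0,0,0.1],[0,-0.97,0,0,0,0,0.1],[0,-0.97,0,0,0,0,0.1],[0,-0.7,0,0,0,0,0.1],[0,0,0,0,0,0,0.1],[0,0,0,0,0,0,0.1]])

```text
time: 24.92
tool_pos: [421.5, 177.1, 246.0]
tcp_rot: [180.0, -0.0, 0.0]
ft_force: [0.2, 0.5, -0.5]
finger_gap: 24.7
grip_force: 39.3
```

```bash
python3 - <<'E'
from h import *
s=sense();print(s['time'],s['tool_pos'],s['tcp_rot'])
C,w=shot('wrist','w6')
for r in (24,19.5):
  for u in rim(C,w,(459,181),rmm=r): print(np.round(u,1),onz(C,u,118).round(1))
E
```

```text
24.925 [421.4798044  177.05921017 246.0445781 ] [ 1.79981947e+02 -2.56331600e-02  9.77154241e-03]
[243.9 144.1  23.8] [461.5 185.9 118. ]
[233.6 147.4  24.9] [458.7 194.9 118. ]
[240.9 145.6  19.7] [460.2 188.5 118. ]
[241.4 147.1  20.4] [458.9 188.1 118. ]
```

View pics/w6.png

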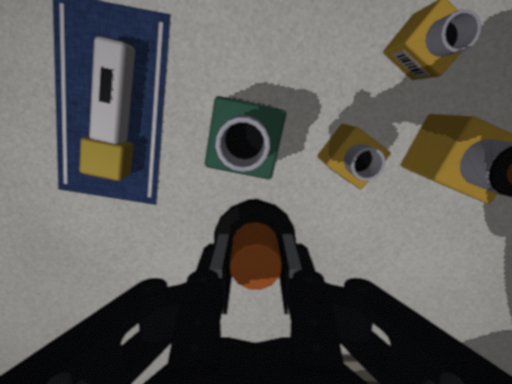

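The wrist view shows the green rim at (243.5,144.5), which is (461.4,186.4); the top view agrees. I'll insert the third stopper.

>>> apply_moves(deltas=[[0.67,-0.16,0,0,0,0,0.1],[0.66,-0.15,0.1,0,0,0,0.1],[0,0,0.7,0,0,0,0.1],[0,0,0.7,0,0,0,0.1],[0,0,0.6,0,0,0,0.1],[0,0,0.4,0,0,0,0.1],[0,0,0.2,0,0,0,0.1],[0,0,0.2,0,0,0,0.1]])

```text
time: 25.98
tool_pos: [461.8, 186.9, 158.9]
tcp_rot: [-180.0, -0.1, -0.0]
ft_force: [0.4, 0.1, -0.7]
finger_gap: 24.2
grip_force: 39.3
```

>>> apply_moves(deltas=[[0,0,0.15,0,0,0,0.1],[0,0,0.15,0,0,0,0.1],[0,0,0.1,0,0,0,0.1],[0,0,0.1,0,0,0,0.1],[0,0,0.05,0,0,0,0.1],[0,0,0,0,0,0,0.1]])

```text
time: 26.72
tool_pos: [463.8, 187.3, 146.9]
tcp_rot: [-179.9, -0.3, 0.0]
ft_force: [-8.2, -3.5, 28.0]
finger_gap: 24.4
grip_force: 42.3
```

>>> apply_moves(deltas=[[0,0,-0.18,0,0,0,0.1],[0,0,0,0,0,0,0.5],[0,0,0,0,0,0,0.6],[0,0,0,0,0,0,0.6],[0,0,-0.6,0,0,0,0.6],[0,0,-0.9,0,0,0,0.6],[-0.6,0,-0.9,0,0,0,0.6],[-0.9,0,-0.9,0,0,0,0.6]])

```text
time: 27.72
tool_pos: [416.3, 186.8, 248.7]
tcp_rot: [-180.0, -0.1, -0.0]
ft_force: [-0.2, -0.2, 0.5]
finger_gap: 51.3
grip_force: 0.0
```

>>> apply_moves(deltas=[[-0.6,0,0,0,0,0,1],[0,0,0,0,0,0,1],[0,0,0,0,0,0,1]])

```text
time: 28.1
tool_pos: [398.8, 186.8, 246.9]
tcp_rot: [-180.0, -0.0, -0.0]
ft_force: [0.5, -0.1, -0.2]
finger_gap: 85.3
grip_force: 0.0
```

```bash
cat >> h.py <<'E'
def square(C,im,c,xy,z=80,smin=110,vmin=25):
    """top face of a tin near xy from its colour mask: rays onto z, min-area rectangle"""
    m=mask(im,c,smin=smin,vmin=vmin); q=proj(C,[*xy,z])
    n,l,st,ce=cv2.connectedComponentsWithStats(m)
    j=1+np.argmin(np.linalg.norm(ce[1:]-q,axis=1)+300*(st[1:,4]<100))
    y,x=np.nonzero(l==j); P=np.array([onz(C,p,z)[:2] for p in zip(x,y)],np.float32)
    return cv2.minAreaRect(P),st[j]
E
python3 - <<'E'
from h import *
s=sense();print(s['time'],s['tool_pos'],s['tcp_rot'])
C,w=shot('wrist','w7')
print(square(C,w,'green',(461,186)))
E
```

```text
28.1 [398.82962957 186.81959852 246.92592242] [-1.79993216e+02 -4.33820297e-02 -3.14512617e-03]
(((461.44439697265625, 187.04295349121094), (67.1563949584961, 67.59976959228516), 78.28787231445312), array([ 215,   73,   81,   83, 1801], dtype=int32))
```

>>> apply_moves(deltas=[[-0.1,0.98,0,0,0,0,1],[-0.1,0.98,0,0,0,0,1],[-0.1,0.98,0,0,0,0,1],[-0.1,0.98,0,0,0,0,1],[-0.1,0.98,0,0,0,0,1],[-0.1,0.98,0,0,0,0,1],[-0.1,0.98,0,0,0,0,1],[0,0.98,0,0,0,0,1]])

```text
time: 29.15
tool_pos: [377.4, -49.6, 246.3]
tcp_rot: [-180.0, 0.0, -0.0]
ft_force: [0.1, 0.2, -0.1]
finger_gap: 85.6
grip_force: 0.0
```

>>> apply_moves(deltas=[[0,0.15,0,0,0,0,1],[0,0,0,0,0,0,1],[0,0,0,0,0,0,1]])

```text
time: 29.52
tool_pos: [377.5, -52.2, 246.4]
tcp_rot: [-180.0, 0.0, 0.0]
ft_force: [0.3, -0.2, 0.2]
finger_gap: 85.3
grip_force: 0.0
```

```bash
python3 - <<'E'
from h import *
s=sense();print(s['time'],s['tool_pos'],s['tcp_rot'])
C,w=shot('wrist','w8')
print(square(C,w,'yellow',(439.5,-55)))
E
```

```text
29.525 [377.47169696 -52.15734867 246.38534755] [-1.79974733e+02  2.06967278e-02  4.23812024e-02]
(((438.623046875, -55.34964370727539), (69.85739135742188, 70.08306884765625), 67.96797943115234), array([ 213,   68,   91,   94, 2949], dtype=int32))
```

>>> apply_moves(deltas=[[0,0.9,0,0,0,0,1],[0,0.9,0,0,0,0,1],[0,0.9,0,0,0,0,1],[0,0.9,0,0,0,0,1],[0,0.7,0,0,0,0,1],[0,0,0,0,0,0,1],[0,0,0,0,0,0,1]])

```text
time: 30.45
tool_pos: [377.5, -181.0, 246.4]
tcp_rot: [-180.0, 0.0, 0.0]
ft_force: [-0.1, 0.3, 0.1]
finger_gap: 85.7
grip_force: 0.0
```

```bash
python3 - <<'E'
from h import *
s=sense();print(s['time'],s['tool_pos'],s['tcp_rot'])
C,w=shot('wrist','w9')
print(square(C,w,'red',(447,-184)))
a=[cv2.imread(f'pics/w{i}.png')[30:330,100:400] for i in (7,8,9)]
cv2.imwrite('pics/c3.png',cv2.resize(np.hstack(a),(798,266)))
E
```

```text
30.45 [ 377.53477124 -181.0127722   246.43396896] [-1.79969368e+02  6.42419683e-03  3.56184187e-02]
(((447.0765380859375, -184.0398406982422), (69.36891174316406, 69.69830322265625), 4.6822428703308105), array([ 218,   67,   77,   80, 2740], dtype=int32))
```

View pics/c3.png

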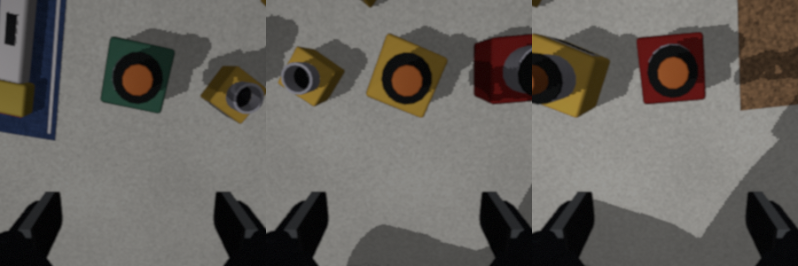

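All three tins are closed: green knob at crop (138,78), yellow (405,80), red (672,70). Their yaws are green −11.7°, yellow −22° and red +4.7°. Next, the scanner.

>>> apply_moves(deltas=[[0.1,-0.98,0,0,0,0,1],[0.1,-0.98,0,0,0,0,1],[0.1,-0.98,0,0,0,0,1],[0.1,-0.98,0,0,0,0,1],[0.1,-0.98,0,0,0,0,1],[0.1,-0.98,0,0,0,0,1],[0.1,-0.98,0,0,0,0,1],[0.1,-0.98,0,0,0,0,1]])

```text
time: 31.5
tool_pos: [401.1, 55.2, 246.6]
tcp_rot: [-180.0, -0.0, 0.1]
ft_force: [1.4, 0.2, -1.1]
finger_gap: 85.3
grip_force: 0.0
```

>>> apply_moves(deltas=[[0.15,-0.98,0,0,0,0,1],[0.15,-0.98,0,0,0,0,1],[0.15,-0.98,0,0,0,0,1],[0.15,-0.98,0,0,0,0,1],[0.15,-0.98,0,0,0,0,1],[0.15,-0.98,0,0,0,0,1],[0.15,-0.98,0,0,0,0,1],[0.15,-0.98,0,0,0,0,1]])

```text
time: 32.5
tool_pos: [436.6, 290.4, 246.6]
tcp_rot: [-180.0, -0.0, 0.1]
ft_force: [-0.2, 0.0, -0.0]
finger_gap: 85.2
grip_force: 0.0
```

>>> apply_moves(deltas=[[0,-0.98,0,0,0,0,1],[0,-0.7,0,0,0,0,1],[0,0,0,0,0,0,1],[0,0,0,0,0,0,1]])

```text
time: 33.0
tool_pos: [437.2, 338.6, 246.5]
tcp_rot: [180.0, 0.0, 0.0]
ft_force: [0.3, -0.3, 0.2]
finger_gap: 85.4
grip_force: 0.0
```

```bash
python3 - <<'E'
from h import *
s=sense();print(s['time'],s['tool_pos'],s['tcp_rot'])
C,w=shot('wrist','w10')
hsv=cv2.cvtColor(w,cv2.COLOR_RGB2HSV)
for c,z in(('yellow',34),('blue',1)):
    for b in blobs(w,c,300,smin=100): print(c,[float(v) for v in b],onz(C,b[1:3],z).round(1))
E
```

```text
33.0 [437.18661485 338.60722533 246.45299714] [1.79970569e+02 7.89280401e-03 2.24739206e-02]
yellow [1914.0, 483.6, 162.8, 456.0, 137.0, 56.0, 65.0] [443.1  68.5  34. ]
yellow [1438.0, 237.9, 171.4, 216.0, 149.0, 46.0, 44.0] [433.5 358.2  34. ]
blue [10976.0, 237.1, 101.4, 182.0, 9.0, 130.0, 205.0] [512.9 359.4   1. ]
```

View pics/w10.png

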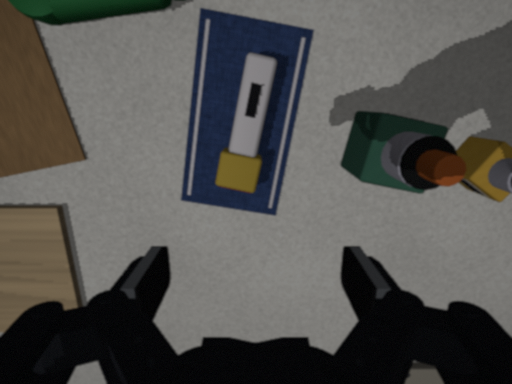

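```bash
python3 - <<'E'
from h import *
C,w=shot('wrist');Ct,t=shot('top')
def rect(m,z,q,C=C):
    n,l,st,ce=cv2.connectedComponentsWithStats(m.astype(np.uint8)); j=l[q[1],q[0]]; y,x=np.nonzero(l==j)
    P=np.array([onz(C,p,z)[:2] for p in zip(x,y)],np.float32); return cv2.minAreaRect(P),st[j],ce[j]
hsv=cv2.cvtColor(w,cv2.COLOR_RGB2HSV)
hd=mask(w,'yellow',100); print('head',rect(hd,34,(238,171)))
m=np.zeros(w.shape[:2],np.uint8); m[40:165,215:290]=(hsv[40:165,215:290,1]<70)&(hsv[40:165,215:290,2]>140)
# keep away from pad line: largest comp
n,l,st,ce=cv2.connectedComponentsWithStats(m); print(st[:,:].tolist())
print('handle',rect(m,32,(258,75)))
# pad outline: blue+everything inside (convex hull)
b=mask(w,'blue',90,30); cs,_=cv2.findContours(b,cv2.RETR_EXTERNAL,cv2.CHAIN_APPROX_NONE); c=max(cs,key=cv2.contourArea)[:,0]
P=np.array([onz(C,p,1)[:2] for p in c],np.float32); print('pad',cv2.minAreaRect(P))
bl=[b for b in blobs(t,'yellow',100,smin=100)]; print([list(map(float,b)) for b in bl])
E
```

```text
head (((433.8616638183594, 357.89898681640625), (49.11872863769531, 44.81589889526367), 77.3847427368164), array([ 215,  150,   47,   43, 1437], dtype=int32), array([237.68545581, 171.55184412]))
[[0, 0, 512, 384, 196607], [234, 146, 1, 1, 1]]
handle (((356.683837890625, 336.6831359863281), (781.6589965820312, 509.5750427246094), 89.7830581665039), array([     0,      0,    512,    384, 196607], dtype=int32), array([255.50010936, 191.50023143]))
pad ((488.963623046875, 354.521728515625), (127.09272003173828, 227.1256103515625), 80.17105865478516)
[[1430.0, 12.1, 290.6, 0.0, 259.0, 28.0, 78.0], [507.0, 270.0, 258.5, 253.0, 240.0, 36.0, 37.0], [263.0, 255.8, 214.1, 243.0, 200.0, 26.0, 28.0], [256.0, 226.7, 255.7, 213.0, 242.0, 27.0, 27.0], [240.0, 118.6, 249.6, 107.0, 241.0, 22.0, 18.0]]
```

```bash
python3 - <<'E'
from h import *
C,w=shot('wrist');Ct=cam('top')
print('tri head',tri(C,(237.7,171.5),Ct,(118.2,249.0)))
print('tail',onz(C,(262,56),32),proj(C,(562.7,329.1,32)),'window slot',onz(C,(255,99),32))
hsv=cv2.cvtColor(w,cv2.COLOR_RGB2HSV)
for p in ((258,75),(243,130),(200,60)): print(hsv[p[1],p[0]])
m=np.zeros(w.shape[:2],np.uint8); m[45:165,220:285]=((hsv[45:165,220:285,1]<70)&(hsv[45:165,220:285,2]>100)); m=cv2.morphologyEx(m,cv2.MORPH_CLOSE,np.ones((21,21)))
n,l,st,ce=cv2.connectedComponentsWithStats(m); j=1+np.argmax(st[1:,4]); y,x=np.nonzero(l==j)
print(cv2.minAreaRect(np.array([onz(C,p,32)[:2] for p in zip(x,y)],np.float32)))
E
```

```text
tri head (array([430.86178836, 358.84919061,  21.17066818]), np.float64(0.2232254480578525))
tail [559.44651333 329.62124748  32.        ] [262.49947782  52.65723674] window slot [515.73435363 337.26441024  32.        ]
[160   6 133]
[160   6 136]
[115  62  74]
((501.93878173828125, 327.2877197265625), (62.72014236450195, 109.72260284423828), 77.44754791259766)
```

>>> apply_moves(deltas=[[0,0,0,0,0,0.91,1],[0,0,0,0,0,0.91,1],[0,0,0,0,0,0.91,1],[0.93,-0.29,0.9,0,0,0,1],[0.92,-0.3,0.9,0,0,0,1],[0,0,0.9,0,0,0,1],[0,0,0.9,0,0,0,1],[0,0,0.9,0,0,0,1]])

```text
time: 34.2
tool_pos: [495.7, 343.5, 110.7]
tcp_rot: [-180.0, -0.0, -12.6]
ft_force: [-0.6, 0.1, 1.4]
finger_gap: 85.5
grip_force: 0.0
```

>>> apply_moves(deltas=[[0,0,0.9,0,0,0,1],[0,0,0.8,0,0,0,1],[0,0,0.6,0,0,0,1],[0,0,0.3,0,0,0,1],[0,0,0.2,0,0,0,1],[0,0,0.1,0,0,0,1],[0,0,0,0,0,0,1],[0,0,0,0,0,0,1]])

```text
time: 35.2
tool_pos: [495.8, 344.4, 25.1]
tcp_rot: [-180.0, -0.0, -12.5]
ft_force: [0.1, -0.9, 0.9]
finger_gap: 85.3
grip_force: 0.0
```

>>> apply_moves(deltas=[[0,0,0.25,0,0,0,1],[0,0,0,0,0,0,0.7],[0,0,0,0,0,0,0.3],[0,0,0,0,0,0,0.2],[0,0,0,0,0,0,0.2],[0,0,0,0,0,0,0.2],[0,0,0,0,0,0,0.2]], grip_force=45)

```text
time: 36.08
tool_pos: [495.7, 344.4, 17.3]
tcp_rot: [-180.0, -0.0, -12.5]
ft_force: [1.0, 0.1, 1.3]
finger_gap: 33.3
grip_force: 46.7
```

```bash
python3 - <<'E'
from h import *
C,w=shot('wrist','w11'); s=sense();print(s['time'],s['tool_pos'],s['tcp_rot'],s['ft_force'],s['finger_gap'],s['grip_force'])
Ct,t=shot('top');Cs,sc=shot('scene')
cv2.imwrite('pics/c4.png',cv2.cvtColor(np.hstack([cv2.resize(w,(400,300)),cv2.resize(sc,(400,300))]),cv2.COLOR_RGB2BGR))
E
```

```text
36.125 [495.68040162 344.34583974  17.29819696] [-1.79974853e+02 -2.79997875e-02 -1.25136675e+01] [0.49349727 0.56281732 3.05929   ] 33.07124879230961 46.684688329696655
```

View pics/c4.png

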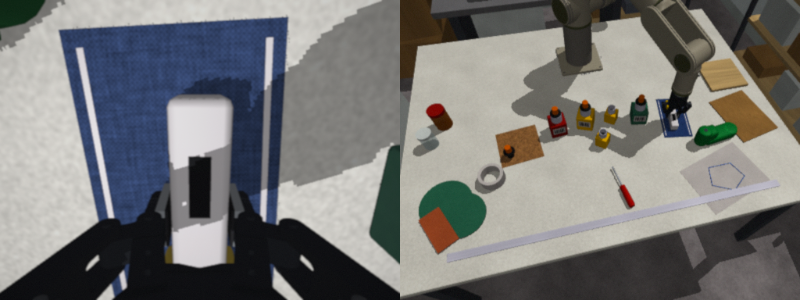

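```bash
python3 - <<'E'
from h import *
C,w=shot('wrist'); R,t=pose()
for p in ((256,122),(216,125),(296,125)): print((R.T@(onz(C,p,30)-t)).round(1))
E
```

```text
[ 67.8   1.5 -12.7]
[ 66.7 -14.  -12.7]
[ 66.6  16.9 -12.7]
```

>>> apply_moves(deltas=[[0,0,-0.4,0,0,0,0.2],[0,0,-0.8,0,0,0,0.2],[0,0,-0.9,0,0,0,0.2],[0,0,-0.9,0,0,0,0.2],[0,0,-0.9,0,0,0,0.2],[0,0,-0.9,0,0,0,0.2],[0,0,-0.9,0,0,0,0.2],[0,0,0,0,0,0,0.2]])

```text
time: 37.28
tool_pos: [496.7, 344.9, 191.0]
tcp_rot: [-179.8, -0.2, -12.5]
ft_force: [0.6, -0.3, -1.7]
finger_gap: 33.2
grip_force: 46.4
```

>>> apply_moves(deltas=[[0.3,0.5,0,0,0,0,0.2],[0.5,0.92,0,0,0,0,0.2],[0.5,0.92,0,0,0,0,0.2],[0.5,0.92,0,0,0,0,0.2],[0.5,0.92,0,0,0,0,0.2],[0.5,0.92,0,0,0,0,0.2],[0.5,0.92,0,0,0,0,0.2],[0.5,0.92,0,0,0,0,0.2]])

```text
time: 38.28
tool_pos: [560.5, 114.0, 185.7]
tcp_rot: [179.9, 0.2, -12.5]
ft_force: [0.4, 0.6, -1.5]
finger_gap: 33.4
grip_force: 46.3
```

>>> apply_moves(deltas=[[0.5,0.92,0,0,0,0,0.2],[0.5,0.92,0,0,0,0,0.2],[0.5,0.92,0,0,0,0,0.2],[0.5,0.92,0,0,0,0,0.2],[0.5,0.92,0,0,0,0,0.2],[0.5,0.92,0,0,0,0,0.2],[0.5,0.92,0,0,0,0,0.2],[0.5,0.92,0,0,0,0,0.2]])

```text
time: 39.28
tool_pos: [629.4, -127.2, 185.5]
tcp_rot: [180.0, 0.2, -12.5]
ft_force: [0.4, 0.5, -0.4]
finger_gap: 33.3
grip_force: 46.3
```

>>> apply_moves(deltas=[[0.4,0.7,0,0,0,0,0.2],[0,0,0,0,0,-0.9,0.2],[0,0,0,0,0,-0.95,0.2],[0,0,0,0,0,-0.95,0.2],[0,0,0,0,0,-0.95,0.2],[0,0,0,0,0,0,0.2],[0,0,0,0,0,0,0.2]])

```text
time: 40.15
tool_pos: [637.2, -148.8, 186.8]
tcp_rot: [-180.0, 0.1, 4.6]
ft_force: [-1.2, -0.4, -1.6]
finger_gap: 33.4
grip_force: 46.3
```

```bash
cat >> h.py <<'E'
def go(x,y,z,yaw):
    """units of shift (in axes after the turn) and turn about tool z still to go"""
    R,t=pose(); T=Ro.from_euler('xyz',[180,0,yaw],degrees=True).as_matrix()
    print('pos',t.round(1),'rot',sense()['tcp_rot'].round(2),'shift',(T.T@(np.array([x,y,z])-t)/30).round(3),'turn',(Ro.from_matrix(R.T@T).as_rotvec()/.08).round(3))
E
python3 - <<'E'
from h import *
print(sense()['time'],sense()['finger_gap']); go(639.5,-168.2,46,4.7)
Ct,t=shot('top','t6');Cs,sc=shot('scene','s6')
C,w=shot('wrist','w12')
for c,xy in dict(red=(447,-184),yellow=(438.6,-55.3),green=(461.4,187)).items():
    print(c,[list(map(float,b)) for b in blobs(t,c,60,smin=110,vmin=35)][:5], proj(Ct,[*xy,80]))
cv2.imwrite('pics/c5.png',cv2.cvtColor(np.hstack([cv2.resize(t,(400,300)),cv2.resize(sc,(400,300))]),cv2.COLOR_RGB2BGR))
E
```

```text
40.15 33.41105741366012
pos [ 637.2 -148.8  186.8] rot [-1.7997e+02  1.0000e-01  4.5600e+00] shift [0.022 0.651 4.692] turn [-0.007  0.023 -0.032]
red [[244.0, 252.4, 121.4, 248.0, 106.0, 10.0, 32.0], [77.0, 509.5, 334.9, 507.0, 325.0, 5.0, 21.0]] [320.82300792 259.09355423]
yellow [[391.0, 318.4, 201.6, 308.0, 193.0, 22.0, 19.0], [244.0, 226.9, 255.7, 213.0, 242.0, 27.0, 27.0], [208.0, 254.1, 214.5, 243.0, 200.0, 23.0, 28.0]] [270.53108918 258.11555435]
green [[3884.0, 473.4, 178.9, 437.0, 134.0, 75.0, 86.0], [1582.0, 80.2, 171.5, 46.0, 156.0, 72.0, 30.0], [374.0, 180.4, 242.2, 162.0, 226.0, 34.0, 32.0]] [177.9062043  241.26245256]
```

View pics/c5.png

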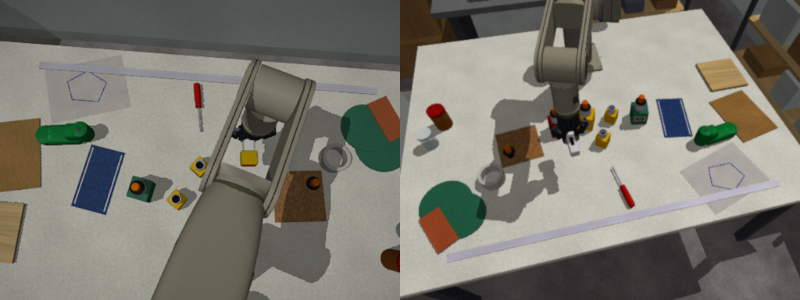

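```bash
python3 - <<'E'
from h import *
a=cv2.cvtColor(cv2.imread('pics/scene0.png'),cv2.COLOR_BGR2RGB);b=cv2.cvtColor(cv2.imread('pics/s6.png'),cv2.COLOR_BGR2RGB)
for c in('red','yellow','green'):
  for i in(a,b): print(c,[list(map(float,v)) for v in blobs(i,c,20,smin=110,vmin=30)][:6])
cv2.imwrite('pics/c6.png',cv2.cvtColor(np.hstack([cv2.resize(i[120:220,170:330],(400,250),interpolation=2) for i in(a,b)]),cv2.COLOR_RGB2BGR))
E
```

```text
red [[332.0, 201.3, 161.6, 189.0, 144.0, 26.0, 33.0], [326.0, 45.0, 141.6, 34.0, 133.0, 23.0, 18.0], [242.0, 290.4, 250.9, 281.0, 236.0, 19.0, 30.0]]
red [[338.0, 45.0, 141.5, 33.0, 133.0, 25.0, 18.0], [242.0, 290.4, 250.9, 281.0, 236.0, 19.0, 30.0], [86.0, 192.9, 155.5, 188.0, 147.0, 13.0, 16.0]]
yellow [[1293.0, 410.8, 95.3, 380.0, 76.0, 65.0, 41.0], [389.0, 237.5, 153.2, 226.0, 137.0, 23.0, 30.0], [259.0, 258.9, 179.9, 250.0, 169.0, 19.0, 21.0], [242.0, 269.5, 149.4, 261.0, 138.0, 19.0, 21.0], [238.0, 462.4, 38.4, 445.0, 19.0, 35.0, 47.0], [177.0, 499.1, 150.5, 489.0, 140.0, 23.0, 26.0]]
yellow [[1420.0, 410.9, 95.5, 381.0, 76.0, 64.0, 41.0], [409.0, 470.1, 46.2, 446.0, 20.0, 53.0, 55.0], [263.0, 467.8, 107.4, 451.0, 96.0, 35.0, 29.0], [261.0, 258.9, 179.9, 250.0, 169.0, 19.0, 21.0], [250.0, 241.4, 151.7, 227.0, 138.0, 22.0, 29.0], [241.0, 335.5, 10.3, 312.0, 0.0, 52.0, 20.0]]
green [[3603.0, 71.1, 264.0, 25.0, 232.0, 85.0, 72.0], [1056.0, 402.7, 170.9, 377.0, 157.0, 54.0, 30.0], [230.0, 304.3, 145.4, 296.0, 131.0, 21.0, 28.0]]
green [[3600.0, 71.1, 264.0, 25.0, 232.0, 85.0, 72.0], [1062.0, 402.7, 170.9, 377.0, 157.0, 54.0, 30.0], [244.0, 304.0, 145.4, 295.0, 131.0, 22.0, 28.0]]
```

View pics/c6.png

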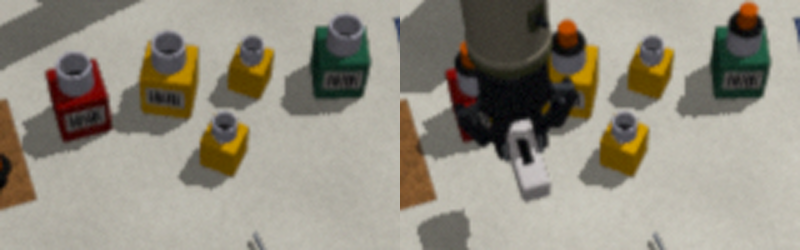

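The crop shows the red tin's left edge, the yellow tin and the green tin unchanged from the start view, so nothing has been knocked. I'll scan red.

>>> apply_moves(deltas=[[0.02,0.65,0,0,0,0,0.2],[0,0,0.8,0,0,0,0.2],[0,0,0.9,0,0,0,0.2],[0,0,0.9,0,0,0,0.2],[0,0,0.9,0,0,0,0.2],[0,0,0.7,0,0,0,0.2],[0,0,0.49,0,0,0,0.2],[0,0,0,0,0,0,0.2]])

```text
time: 41.3
tool_pos: [639.4, -167.8, 45.9]
tcp_rot: [-179.9, 0.1, 4.7]
ft_force: [-0.3, 0.1, -2.0]
finger_gap: 33.3
grip_force: 46.4
```

```bash
python3 - <<'E'
from h import *
for _ in range(3): snapshot('top')
go(639.5,-168.2,46,4.7); s=sense(); print(s['ft_force'],s['finger_gap'],s['time'])
E
```

```text
pos [ 641.2 -168.2   48.7] rot [ 1.7995e+02 -1.1000e-01  4.6800e+00] shift [-0.055 -0.003  0.089] turn [ 0.01  -0.023 -0.005]
[ 0.33113406 -0.32617241 -1.73123219] 33.23098012419461 41.45
```

>>> apply_moves(deltas=[[0,0,0,0,0,0,0.2],[0,0,0,0,0,0,0.2],[0,0,0,0,0,0,0.2],[0,0,0,0,0,0,0.2],[0,0,0,0,0,0,0.2],[0,0,0,0,0,0,0.2],[0,0,0,0,0,0,0.2],[0,0,0,0,0,0,0.2]])

```text
time: 42.45
tool_pos: [640.2, -167.8, 47.3]
tcp_rot: [-180.0, 0.0, 4.7]
ft_force: [0.3, -0.3, -0.9]
finger_gap: 33.1
grip_force: 46.3
```

>>> apply_moves(deltas=[[0,0,0,0,0,0,0.2],[0,0,0,0,0,0,0.2],[0,0,0,0,0,0,0.2],[0,0,0,0,0,0,0.2],[0,0,0,0,0,0,0.2],[0,0,0,0,0,0,0.2],[0,0,0,0,0,0,0.2],[0,0,0,0,0,0,0.2]])

```text
time: 43.45
tool_pos: [640.2, -167.8, 47.3]
tcp_rot: [180.0, 0.0, 4.7]
ft_force: [0.1, -0.1, -0.7]
finger_gap: 33.3
grip_force: 46.3
```

>>> apply_moves(deltas=[[0,0,0,0,0,0,0.2],[0,0,0,0,0,0,0.2],[0,0,0,0,0,0,0.2],[0,0,0,0,0,0,0.2],[0,0,0,0,0,0,0.2],[0,0,0,0,0,0,0.2],[0,0,0,0,0,0,0.2],[0,0,0,0,0,0,0.2]])

```text
time: 44.45
tool_pos: [640.2, -167.8, 47.3]
tcp_rot: [-180.0, 0.0, 4.7]
ft_force: [0.6, 0.2, -1.6]
finger_gap: 33.7
grip_force: 46.4
```

>>> apply_moves(deltas=[[0.3,0,-0.9,0,0,0,0.2],[0.3,0,-0.9,0,0,0.97,0.2],[0,0,0,0,0,0.97,0.2],[0,0,0,0,0,0.97,0.2],[0,0,0,0,0,0.97,0.2],[0,0,0,0,0,0.97,0.2],[0,0,0,0,0,0.97,0.2],[0,0,0,0,0,0,0.2]])

```text
time: 45.45
tool_pos: [658.2, -166.3, 101.2]
tcp_rot: [180.0, 0.0, -22.0]
ft_force: [-0.6, 0.5, -1.2]
finger_gap: 33.0
grip_force: 46.3
```

```bash
python3 - <<'E'
from h import *
Cs,sc=shot('scene');
for c in('red','yellow','green'): print(c,[list(map(float,v)) for v in blobs(sc,c,20,smin=110,vmin=30) if 170<v[1]<330 and 120<v[2]<200][:6])
snapshot('top');go(617.5,-127.6,46,-22)
E
```

```text
red [[88.0, 192.0, 159.6, 188.0, 147.0, 10.0, 30.0]]
yellow [[372.0, 237.9, 153.5, 225.0, 138.0, 24.0, 29.0], [260.0, 258.9, 179.9, 250.0, 169.0, 19.0, 21.0], [240.0, 269.6, 149.4, 261.0, 138.0, 19.0, 21.0], [22.0, 226.7, 178.9, 225.0, 176.0, 4.0, 7.0]]
green [[240.0, 303.9, 145.3, 295.0, 131.0, 22.0, 28.0]]
pos [ 658.2 -166.3  101.3] rot [-180.     0.   -21.9] shift [-1.74  -0.69   1.842] turn [-0.     0.001  0.022]
```

The yellow tin hasn't moved. I'll scan it.

>>> apply_moves(deltas=[[-0.5,-0.3,0,0,0,0,0.2],[-0.6,-0.39,0.4,0,0,0,0.2],[-0.4,0,0.6,0,0,0,0.2],[-0.24,0,0.5,0,0,0,0.2],[0,0,0.3,0,0,0,0.2],[0,0,0.07,0,0,0,0.2],[0,0,0,0,0,0,0.2],[0,0,0,0,0,0,0.2]])

```text
time: 46.55
tool_pos: [618.3, -128.0, 46.0]
tcp_rot: [-180.0, -0.1, -22.0]
ft_force: [-0.2, 0.2, -1.3]
finger_gap: 33.3
grip_force: 46.3
```

>>> apply_moves(deltas=[[0,0,0,0,0,0,0.2],[0,0,0,0,0,0,0.2],[0,0,0,0,0,0,0.2],[0,0,0,0,0,0,0.2],[0,0,0,0,0,0,0.2],[0,0,0,0,0,0,0.2],[0,0,0,0,0,0,0.2],[0,0,0,0,0,0,0.2]])

```text
time: 47.55
tool_pos: [617.5, -127.6, 45.2]
tcp_rot: [180.0, 0.0, -22.0]
ft_force: [0.8, 0.4, -2.1]
finger_gap: 33.4
grip_force: 46.3
```

>>> apply_moves(deltas=[[0,0,0,0,0,0,0.2],[0,0,0,0,0,0,0.2],[0,0,0,0,0,0,0.2],[0,0,0,0,0,0,0.2],[0,0,0,0,0,0,0.2],[0,0,0,0,0,0,0.2],[0,0,0,0,0,0,0.2],[0,0,0,0,0,0,0.2]])

```text
time: 48.55
tool_pos: [617.5, -127.6, 45.2]
tcp_rot: [-180.0, 0.0, -22.0]
ft_force: [-0.1, 0.2, -1.0]
finger_gap: 32.9
grip_force: 46.3
```

>>> apply_moves(deltas=[[0,0,0,0,0,0,0.2],[0,0,0,0,0,0,0.2],[0,0,0,0,0,0,0.2],[0,0,0,0,0,0,0.2],[0,0,0,0,0,0,0.2],[0,0,0,0,0,0,0.2],[0,0,0,0,0,0,0.2],[0,0,0,0,0,0,0.2]])

```text
time: 49.55
tool_pos: [617.5, -127.6, 45.2]
tcp_rot: [180.0, 0.0, -22.0]
ft_force: [-0.1, 0.8, -1.6]
finger_gap: 33.2
grip_force: 46.3
```

>>> apply_moves(deltas=[[0,0,-0.6,0,0,0,0.2],[0,0,-0.9,0,0,0,0.2],[0,0,-0.9,0,0,0,0.2],[0,0,-0.9,0,0,0,0.2],[-0.1,-0.5,-0.7,0,0,0,0.2],[-0.27,-0.95,0,0,0,0,0.2],[-0.27,-0.95,0,0,0,0,0.2],[-0.27,-0.95,0,0,0,0,0.2]])

```text
time: 50.55
tool_pos: [630.0, -22.2, 166.1]
tcp_rot: [-180.0, -0.0, -22.0]
ft_force: [-0.2, 0.0, -1.0]
finger_gap: 33.2
grip_force: 46.3
```

>>> apply_moves(deltas=[[-0.27,-0.95,0,0,0,0,0.2],[-0.27,-0.95,0,0,0,0,0.2],[-0.27,-0.95,0,0,0,0,0.2],[-0.27,-0.95,0,0,0,0,0.2],[-0.27,-0.95,0,0,0,0,0.2],[-0.1,-0.6,0,0,0,-0.75,0.2],[0,0,0,0,0,-0.75,0.2],[0,0,0,0,0,-0.75,0.2]])

```text
time: 51.55
tool_pos: [649.7, 141.6, 165.5]
tcp_rot: [180.0, 0.0, -11.4]
ft_force: [0.0, 0.1, -2.2]
finger_gap: 33.4
grip_force: 46.3
```

```bash
python3 - <<'E'
from h import *
Cs,sc=shot('scene');
for c in('red','yellow','green'): print(c,[list(map(float,v)) for v in blobs(sc,c,20,smin=110,vmin=30) if 170<v[1]<330 and 120<v[2]<200][:6])
snapshot('top');snapshot('top');go(650.4,147.9,46,-11.7); print(sense()['time'],sense()['finger_gap'])
E
```

```text
red [[326.0, 200.9, 161.6, 188.0, 144.0, 27.0, 33.0]]
yellow [[388.0, 237.5, 153.0, 226.0, 137.0, 23.0, 30.0], [260.0, 258.9, 179.9, 250.0, 169.0, 19.0, 21.0], [239.0, 269.6, 149.4, 261.0, 138.0, 19.0, 21.0], [22.0, 305.2, 154.3, 304.0, 151.0, 4.0, 7.0]]
green [[87.0, 298.8, 140.0, 295.0, 131.0, 9.0, 17.0]]
pos [649.7 141.1 165.4] rot [-1.800e+02 -1.000e-02 -1.165e+01] shift [-0.024 -0.226  3.981] turn [-0.    -0.001  0.011]
51.7 33.24784666914863
```

The visible left and top edges of the green tin are unchanged. I'll scan it.

>>> apply_moves(deltas=[[-0.02,-0.23,0.4,0,0,0,0.2],[0,0,0.8,0,0,0,0.2],[0,0,0.8,0,0,0,0.2],[0,0,0.8,0,0,0,0.2],[0,0,0.6,0,0,0,0.2],[0,0,0.4,0,0,0,0.2],[0,0,0.18,0,0,0,0.2],[0,0,0,0,0,0,0.2]])

```text
time: 52.7
tool_pos: [650.6, 147.8, 45.9]
tcp_rot: [-180.0, -0.0, -11.7]
ft_force: [0.1, 0.4, -1.1]
finger_gap: 33.2
grip_force: 46.3
```

>>> apply_moves(deltas=[[0,0,0,0,0,0,0.2],[0,0,0,0,0,0,0.2],[0,0,0,0,0,0,0.2],[0,0,0,0,0,0,0.2],[0,0,0,0,0,0,0.2],[0,0,0,0,0,0,0.2],[0,0,0,0,0,0,0.2],[0,0,0,0,0,0,0.2]])

```text
time: 53.7
tool_pos: [650.5, 147.8, 45.8]
tcp_rot: [-180.0, 0.0, -11.7]
ft_force: [0.3, 0.3, -1.4]
finger_gap: 33.3
grip_force: 46.3
```

>>> apply_moves(deltas=[[0,0,0,0,0,0,0.2],[0,0,0,0,0,0,0.2],[0,0,0,0,0,0,0.2],[0,0,0,0,0,0,0.2],[0,0,0,0,0,0,0.2],[0,0,0,0,0,0,0.2],[0,0,0,0,0,0,0.2],[0,0,0,0,0,0,0.2]])

```text
time: 54.7
tool_pos: [650.5, 147.8, 45.8]
tcp_rot: [180.0, 0.0, -11.7]
ft_force: [-0.7, -0.5, -2.2]
finger_gap: 33.5
grip_force: 46.3
```

>>> apply_moves(deltas=[[0,0,0,0,0,0,0.2],[0,0,0,0,0,0,0.2],[0,0,0,0,0,0,0.2],[0,0,0,0,0,0,0.2],[0,0,0,0,0,0,0.2],[0,0,0,0,0,0,0.2],[0,0,0,0,0,0,0.2],[0,0,0,0,0,0,0.2]])

```text
time: 55.7
tool_pos: [650.5, 147.8, 45.8]
tcp_rot: [180.0, 0.0, -11.7]
ft_force: [0.4, -0.1, -2.6]
finger_gap: 33.4
grip_force: 46.3
```

```bash
python3 - <<'E'
from h import *
Ct,t=shot('top'); print('green',[list(map(float,b)) for b in blobs(t,'green',60,smin=110,vmin=35)][:5]); print([list(map(float,b)) for b in blobs(t,'orange',10,smin=190)])
E
```

```text
green [[3890.0, 473.4, 178.9, 437.0, 134.0, 75.0, 86.0], [1602.0, 80.7, 171.5, 46.0, 156.0, 74.0, 30.0]]
[[365.0, 498.4, 334.5, 488.0, 323.0, 24.0, 25.0], [116.0, 403.0, 233.3, 397.0, 228.0, 13.0, 11.0], [105.0, 325.1, 258.0, 320.0, 253.0, 12.0, 11.0], [100.0, 271.6, 256.1, 266.0, 251.0, 12.0, 11.0]]
```

>>> apply_moves(deltas=[[0,0,-0.6,0,0,0,0.2],[0,0,-0.9,0,0,0,0.2],[0,0,-0.9,0,0,0,0.2],[0,0,-0.9,0,0,0,0.2],[0,0,-0.9,0,0,0,0.2],[-0.3,-0.26,-0.5,0,0,0,0.2],[-0.85,-0.75,0,0,0,0,0.2],[-0.85,-0.75,0,0,0,0,0.2]])

```text
time: 56.75
tool_pos: [601.5, 212.7, 187.4]
tcp_rot: [-180.0, -0.0, -11.7]
ft_force: [0.1, -0.5, -2.2]
finger_gap: 33.4
grip_force: 46.3
```

>>> apply_moves(deltas=[[-0.85,-0.75,0,0,0,0,0.2],[-0.85,-0.75,0,0,0,0,0.2],[-0.85,-0.75,0,0,0,0,0.2],[-0.85,-0.75,0,0,0,0,0.2],[-0.85,-0.75,0,0,0,0,0.2],[0,0,0,0,0,-0.41,0.2],[0,0,0,0,0,0,0.2],[0,0,0,0,0,0,0.2]])

```text
time: 57.75
tool_pos: [500.7, 347.0, 186.8]
tcp_rot: [180.0, -0.0, -9.9]
ft_force: [-0.6, 0.2, -1.2]
finger_gap: 32.8
grip_force: 46.3
```

```bash
python3 - <<'E'
from h import *
go(499,352.8,17.5,-9.8); print(sense()['time'],sense()['finger_gap'])
C,w=shot('wrist','w13'); Ct,t=shot('top')
for c,xy in dict(red=(447,-184),yellow=(438.6,-55.3),green=(461.4,187)).items(): print(c,[list(map(float,b)) for b in blobs(t,c,60,smin=110,vmin=35)][:4])
for b in blobs(t,'blue',200,smin=90,vmin=30): print('blue',list(map(float,b)),proj(Ct,(489,354.5,1)))
E
```

```text
pos [500.7 347.  186.8] rot [ 1.7999e+02 -1.0000e-02 -9.8800e+00] shift [-0.089 -0.18   5.645] turn [ 0.002 -0.001 -0.018]
57.75 32.790767337697346
red [[482.0, 317.7, 258.7, 304.0, 245.0, 31.0, 28.0], [244.0, 252.4, 121.4, 248.0, 106.0, 10.0, 32.0], [75.0, 509.5, 334.9, 507.0, 325.0, 5.0, 21.0]]
yellow [[496.0, 269.9, 258.7, 253.0, 241.0, 36.0, 36.0], [269.0, 99.8, 241.2, 90.0, 231.0, 20.0, 22.0], [260.0, 255.6, 214.2, 243.0, 200.0, 26.0, 28.0], [254.0, 226.8, 255.8, 213.0, 242.0, 27.0, 27.0]]
green [[3894.0, 473.4, 178.9, 437.0, 134.0, 75.0, 86.0], [905.0, 90.8, 169.7, 67.0, 156.0, 45.0, 29.0], [371.0, 180.2, 242.2, 162.0, 226.0, 33.0, 32.0]]
blue [2772.0, 128.3, 229.9, 99.0, 186.0, 61.0, 89.0] [125.36024042 228.84702969]
```

>>> apply_moves(deltas=[[-0.09,-0.18,0.5,0,0,-0.02,0.2],[0,0,0.9,0,0,0,0.2],[0,0,0.9,0,0,0,0.2],[0,0,0.9,0,0,0,0.2],[0,0,0.9,0,0,0,0.2],[0,0,0.8,0,0,0,0.2],[0,0,0.4,0,0,0,0.2],[0,0,0.2,0,0,0,0.2]])

```text
time: 58.85
tool_pos: [498.1, 353.2, 20.7]
tcp_rot: [180.0, 0.1, -9.7]
ft_force: [-0.1, -0.3, -1.8]
finger_gap: 33.2
grip_force: 46.3
```

>>> apply_moves(deltas=[[0,0,0.07,0,0,0,0.2],[0,0,0.07,0,0,0,0.2],[0,0,0,0,0,0,0.2],[0,0,0,0,0,0,0.2],[0,0,0,0,0,0,0.2]])

```text
time: 59.48
tool_pos: [498.8, 353.6, 17.9]
tcp_rot: [-180.0, -0.0, -9.7]
ft_force: [0.5, 0.4, -2.1]
finger_gap: 33.6
grip_force: 46.3
```

>>> apply_moves(deltas=[[0,0,0.025,0,0,0,0.2],[0,0,0,0,0,0,0.2],[0,0,0,0,0,0,0.6],[0,0,0,0,0,0,1],[0,0,0,0,0,0,1],[0,0,0,0,0,0,1],[0,0,0,0,0,0,1],[0,0,-0.3,0,0,0,1]])

```text
time: 60.48
tool_pos: [497.9, 353.0, 25.2]
tcp_rot: [179.9, 0.1, -9.7]
ft_force: [0.5, 0.0, -0.0]
finger_gap: 85.3
grip_force: 0.0
```

>>> apply_moves(deltas=[[0,0,-0.8,0,0,0,1],[0,0,-0.95,0,0,0,1],[0,0,-0.95,0,0,0,1],[0,0,-0.95,0,0,0,1],[0,0,-0.95,0,0,0,1],[0,0,-0.95,0,0,0,1],[0,0,-0.95,0,0,0,1],[0,0,-0.8,0,0,0,1]])

```text
time: 61.48
tool_pos: [498.8, 353.5, 247.1]
tcp_rot: [-179.9, -0.1, -9.7]
ft_force: [-1.0, 0.3, 0.0]
finger_gap: 84.9
grip_force: 0.0
```

>>> apply_moves(deltas=[[-0.9,0,0,0,0,0,1],[-0.9,0,0,0,0,0,1],[0,0,0,0,0,0,1],[0,0,0,0,0,0,1]])

```text
time: 61.98
tool_pos: [445.8, 362.5, 245.4]
tcp_rot: [-180.0, -0.1, -9.7]
ft_force: [-0.8, -0.6, -0.6]
finger_gap: 85.4
grip_force: 0.0
```

```bash
python3 - <<'E'
from h import *
print(sense()['time'],sense()['tool_pos'])
C,w=shot('wrist','w14');Cs,sc=shot('scene');Ct,t=shot('top')
def pts(ii,z): return np.array([onz(C,p,z)[:2] for p in ii],np.float32)
b=mask(w,'blue',90,30); cs,_=cv2.findContours(b,cv2.RETR_EXTERNAL,cv2.CHAIN_APPROX_NONE); print('pad',cv2.minAreaRect(pts(max(cs,key=cv2.contourArea)[:,0],1)))
r,st=square(C,w,'yellow',(436,364),34,smin=100); print('head',r,st)
for c in('red','yellow','green'): print(c,[list(map(float,v)) for v in blobs(sc,c,20,smin=110,vmin=30) if 170<v[1]<330 and 120<v[2]<270][:6])
cv2.imwrite('pics/c7.png',cv2.cvtColor(np.hstack([cv2.resize(w,(400,300)),cv2.resize(sc[60:360,30:430],(400,300))]),cv2.COLOR_RGB2BGR))
E
```

```text
61.975 [445.81412317 362.53330997 245.44639913]
pad ((489.5794372558594, 354.4873046875), (126.99253845214844, 225.93435668945312), 80.13945007324219)
head ((437.79278564453125, 362.843505859375), (49.20427703857422, 46.413658142089844), 80.13802337646484) [ 235  156   42   39 1439]
red [[346.0, 201.1, 160.8, 188.0, 144.0, 26.0, 33.0], [243.0, 290.4, 250.9, 281.0, 236.0, 19.0, 30.0]]
yellow [[392.0, 237.6, 153.2, 226.0, 137.0, 23.0, 30.0], [266.0, 259.2, 180.0, 250.0, 169.0, 20.0, 22.0], [238.0, 269.6, 149.5, 261.0, 139.0, 19.0, 20.0]]
green [[224.0, 303.9, 145.3, 295.0, 131.0, 22.0, 28.0]]
```

View pics/c7.png

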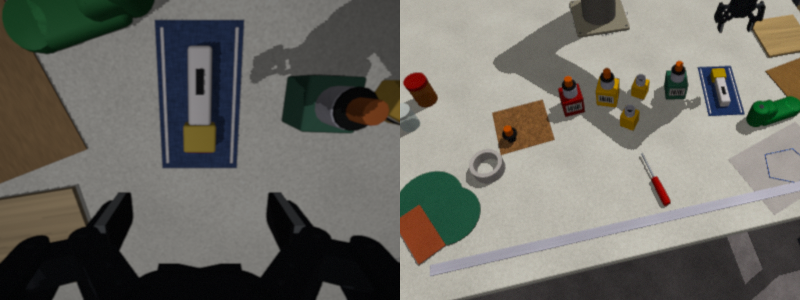

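The scanner lies at (200,100) in the left half, along the pad and centred to within about 2 mm. All three tins are upright and closed, and the last, tape and screwdriver are in place. Handing in.

```bash
python3 -c "
from bench import *
print(hand_in())"
```

```text
the job is handed in; nothing more can be done
None
```

I handed the job in at about 62 s: the red, yellow and green tins were closed and then scanned in that order (no blue tin was on the bench), and the scanner is flat in the middle of its pad; whether each scan registered could not be read back, and the hand-in returned no result.

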